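# Swing the pickling pestle level and lay it on its key

### The arm

A 7-joint arm with a two-finger parallel gripper is mounted at the origin on the work surface. World frame = base frame: x ahead of the robot, y to its left, z up, the work surface at z = 0. Lengths are in m, angles in rad, forces in N, time in s.
With the tool pointing down it reaches from about 0.375 to 0.925 m from the base axis. Payload 3.1 kg.
Tool frame: the origin (TCP) lies at the very end of the fingers, on their centre line; the grasp point (between the pads) lies 19 mm behind it; z points along the fingers, y is the direction in which the jaws open and shut (so a half turn about z gives the same grasp; the last joint's range is limited). The gripper opens to 85 mm and grips with 20 to 120 N. Pads are 22 mm wide; open, the fingers measure 114 mm over their backs; the gripper's body (76 mm by 85 mm) begins 54 mm behind the grasp point. The pads swing forward as they close: fully open they stand 13 mm farther back than shut.
Start: joints at [1.169, 0.383, 0.044, 1.598, -0.018, 1.161, -0.05], TCP at [0.194, -0.62, 0.209] pointing down, gripper open.
Joint ranges: [-2.61, 2.61], [-0.41, 2.15], [-1.48, 1.57], [0, 2.5], [-1.57, 4.71], [0.05, 1.97], [-2.85, 2.85]. Speed limits (rad/s): [2.79, 2.79, 3.14, 3.14, 3.14, 3.14, 3.14].

### API

Orientations are given as a unit quaternion [x, y, z, w].
In Python, from station import * gives the robot as it stands.
- The arm moves only by the tool arm_command, never from a script. Its arguments are lists of equal length, an entry for each row: "slide": the shift along the tool's x, y, z as a fraction of full scale, a list of three; "dr": the turn, a rotation vector about the tool's x, y, z as a fraction of full scale, a list of three. A call has 1 to 5 rows; each row is the pose to reach, as a shift and turn from the pose measured when the call began, along the tool's axes at that moment; what a row does not reach only later rows make up. Full scale, the value 1, is 0.4 m for a shift and 0.5 rad for a turn. A row lasts 1/10 s, in which the tool goes at most 50 mm and 8.59 degrees, less where a joint would pass 70% of its speed; a pose out of reach is approached as far as the arm can. A call with a number of a shift or a turn outside -1 to 1 is refused whole. A call with a gripper value outside its range is refused whole. "grip" is the opening, from 0 (shut) to 1 (fully open), set as the call begins (left out, the last holds). The fingers move at their own pace and stop on an object; "grip_force" is the grip in N (left out, the last holds). Time passes only in rows, so rows that repeat a pose let the fingers close. It gives the time, the measured TCP pose, the force and the opening at its end, in the units of the state.
- read_state(): the state, without advancing time (a new reading comes with each control period).
- read_camera(name): name is "scene" or "top" or "wrist"; returns a dict with "frame" (384x512x3 uint8, blue, green, red), "range_z" (384x512 float32, m along the optical axis (not along the pixel's ray), 0 where there is no reading), "mtx" (3x3 intrinsics, pixels), "R" (3x3) and "t" (3): a world point X has camera coordinates R X + t; the wrist camera has in their place "tool_from_camera" (4x4, takes a point from camera to tool coordinates, whose origin is the TCP and whose axes are the flange's). Camera axes: x right, y down, z forward; pixel columns grow to the right and rows downward; lengths in m; the calibration is good to about 2 mm. A picture is of the moment at which its call begins: read the wrist's pose just before it.
- close_job(): hands the job in, once; it reports no verdict.
Trained networks look in the newest picture that a camera, given by its name, has taken for a name from the list of things; names that differ only in an ending like _2 or _b are one class to them, and where a whole thing is asked for, a point or a joint stands for the part that bears it (a point fixed in the world has none). Each returns a list of dicts, best first, with "p" (0 to 1); they miss things now and then, are a little off and sometimes report something else, mostly with a low value. They report only what shows in the picture. A call takes as long as a camera call. They do not tell look-alikes from the thing itself.
- find_in(camera, target): "position" ([row, column] in pixels, amid what is visible of it).
The state is a dict: "clock": time; "qpos": joint angles; "qd": joint speeds; "joint_torque": joint torques, N m; "tcp_pos": TCP position; "ee_rot": TCP orientation; "ft_force": force on the tool from outside, world axes, zero at the start; "ft_torque": the same for the moment, N m; "opening": finger opening in m.
Only numpy, scipy, OpenCV 4.12 (cv2) and the standard library are available. Lean on these libraries where they do the work, as an engineer would, in place of code of your own. Each camera call takes 0.05 s, during which the arm holds its last target.

### The job

Slide the upturned white bowl along the plywood board, without lifting or tipping it, until it hides the blue disc completely. Then pinch the standing pestle by its handle, take it clear of the jars and press its foot on the bare tabletop so that it swings down level in your grip, grooved face down, without letting it topple. Lay it on the board, without dropping it, so that its groove goes fully down over the brass key with the head centred on the dark patch; leave the jars and the loose lid where they are.

Things in the scene. Friction and masses are not known exactly. Their poses are not given: they have to be found in the camera images.
- pestle_mid (a point): loose wooden pestle, 170 mm long, about 0.2 kg, standing at first on its flat foot among the jars. From the foot up: square head 54 x 54 mm, 80 mm; collar 40 x 40 mm, 12 mm; square handle 26 x 26 mm, 78 mm. One face of the head has a groove; the half of the handle's top on that side is red. Point: mid-length on the axis. Axes: z from foot to handle end; x out of the grooved face
- pestle_grip (a point): point on the pestle's axis in the handle, 140 mm from the foot, 30 mm from the handle's end; axes as pestle_mid. The handle is 26 mm thick here. The centre of mass lies on the axis about 58 mm from the foot. Pinched across y with a plain grip (25 N), the pestle can be turned in the fingers by pressing its foot on the table, and then holds its angle
- pestle_seat (a point): point in the plane of the pestle's grooved face, at the middle of the head (27 mm from the axis, 40 mm from the foot); axes as pestle_mid. The groove is 13 mm wide and 13 mm deep and runs the whole length of the head, along z. Laid on this face on a table the axis is level, 27 mm up, and the handle hangs free
- table: the MDF table, top at z = 0, fixed. A strip straight ahead of the robot, x from 0.35 to 0.64 m and 55 mm either side of y = 0, is always bare
- key (a point): on the fixed plywood board, top face 12 mm above the table; point on that face under the centre of a brass key: ridge along y, 44 mm long, 9 mm wide, 9 mm high, rounded edges, in a dark painted patch 58 x 84 mm (84 along y). x points along the board from key to blue disc; z up. The board reaches 70 mm behind the key and 240 mm ahead of it along x, 75 mm either side
- disc (a point): centre of a painted blue disc, 60 mm across, flat on the board's top face, 140 mm from the key along x; axes as key
- bowl_mid (a point): loose white ceramic bowl standing upside down on the board between key and disc: rim (below) 104 mm across, foot (above) 52 mm across, 50 mm high, about 0.2 kg; its side slopes in from 52 mm radius at the board to 42 mm radius 28 mm above it. Point on its axis, half-way up (25 mm above the board); z up
- jar_a_mid (a point): by the pestle, on its grooved side: glass jar with clip-on lid, 80 mm across, 95 mm tall, empty, loose, upright; this point is on its axis, half-way up (47 mm above the table); bystander, leave it where it is
- jar_b_mid (a point): by the pestle: glass jar with clip-on lid, 80 mm across, 95 mm tall, empty, loose, upright; this point is on its axis, half-way up (47 mm above the table); bystander, leave it where it is
- jar_c_mid (a point): beside the board: glass jar with clip-on lid, 80 mm across, 95 mm tall, empty, loose, upright; this point is on its axis, half-way up (47 mm above the table); bystander, leave it where it is
- jar_tall_mid (a point): between board and pestle, farther back: glass jar with clip-on lid, 90 mm across, 200 mm tall, empty, loose, upright; this point is on its axis, half-way up (100 mm above the table); bystander, leave it where it is
- lid_mid (a point): spare green glass jar lid lying flat, 80 mm across, 14 mm high, loose; point at its centre, half-way up; bystander, leave it
Mind the look-alikes: they are no part of the job. Of the things like the part that bears bowl_mid, leave any that is orange; of the rest the smaller one is meant. There is more than one size of the part that bears pestle_mid; the job needs the smaller.

How it is judged:
By the outcome, as a careful person would: the job done as asked, in the order asked, and still so for the second after the job is handed in, with the robot touching nothing.
It also fails if it takes over 72 s, if anything falls off the work surface, if the arm or the gripper's body presses on something with over 40 N, if the wrist force passes 120 N, or if a joint passes its speed limit or range.

## Working session

There is one attempt and no reset: what is moved stays moved. The work goes in short steps, Python scripts to look and compute and a tool call to move; the robot and the scene stay as the last step left them, time stands still between calls to the robot, and variables do not carry over. Pictures are saved under pics/ and viewed, and the job is handed in when it is done.

Besides the shell and the picture viewer there is one more tool, called after ">>>" as name(argument=value, ...) on one line, values as JSON. arm_command: Moves the arm, as the interface text tells. Its arguments: {"type":"object","properties":{"slide":{"type":"array","items":{"type":"array","items":{"type":"number","minimum":-1,"maximum":1}}},"dr":{"type":"array","items":{"type":"array","items":{"type":"number","minimum":-1,"maximum":1}}},"grip":{"type":"number"},"grip_force":{"type":"number"}},"required":["slide","dr"]}

```bash
ls; mkdir -p pics
python3 - <<'E'
from station import *
import cv2
s=read_state();print(s)
for c in ["scene","top","wrist"]:
    d=read_camera(c);cv2.imwrite(f"pics/{c}0.png",d["frame"])
    print(c,d["mtx"],d.get("R"),d.get("t"),d.get("tool_from_camera"))
    for n in ["pestle_mid","pestle_grip","pestle_seat","key","disc","bowl_mid","jar_a_mid","jar_tall_mid","lid_mid"]:
        print(n,[(x["p"],x["position"]) for x in find_in(c,n)])
print(read_state()["clock"])
E
```

```text
pics
{'clock': 0.0, 'qpos': array([ 1.16923011,  0.38383281,  0.04381682,  1.59958203, -0.01791343,
        1.1611719 , -0.04988098]), 'qd': array([ 1.22575228e-03, -4.33146372e-05, -6.71596263e-05, -7.38416170e-04,
        1.47340766e-03,  8.58401815e-04,  4.20473689e-04]), 'joint_torque': array([-2.53642693e-04, -4.33466971e+01,  1.02452628e+00, -2.49513888e+01,
        1.06215154e-02,  1.15475332e-02,  2.83503311e-06]), 'tcp_pos': array([ 0.19413412, -0.61929001,  0.20798463]), 'ee_rot': array([ 9.88478819e-01,  1.51353666e-01, -2.56461296e-04, -1.27543925e-03]), 'ft_force': array([-0.45225008,  0.50066498,  0.00121828]), 'ft_torque': array([ 0.03668548,  0.05814419, -0.04350316]), 'opening': 0.08494974787390751}
scene [[497.70982397   0.         250.34573949]
 [  0.         497.70982397 200.97853027]
 [  0.           0.           1.        ]] [[ 0.15988169  0.98711605 -0.00630447]
 [ 0.55079907 -0.09450844 -0.82926989]
 [-0.81918144  0.12911258 -0.55881277]] [-0.08222096 -0.1997416   1.9654577 ] None
pestle_mid [(0.93, [217.8, 169.5]), (0.77, [254.2, 116.0])]
pestle_grip [(0.96, 
[... 990 characters left out ...]
42.0])]
bowl_mid [(0.89, [186.8, 160.4]), (0.77, [271.0, 108.3]), (0.57, [263.7, 181.0])]
jar_a_mid [(0.73, [218.1, 316.0])]
jar_tall_mid [(0.88, [123.3, 253.2])]
lid_mid []
wrist [[315.1043915    0.         254.73171856]
 [  0.         315.1043915  191.44158215]
 [  0.           0.           1.        ]] None None [[-5.38024873e-04 -9.55000536e-01 -2.96603584e-01  7.57681474e-02]
 [ 9.99999842e-01 -5.61488926e-04 -6.07734641e-06 -4.59063380e-05]
 [-1.60735759e-04 -2.96603541e-01  9.55000688e-01 -1.64377123e-01]
 [ 0.00000000e+00  0.00000000e+00  0.00000000e+00  1.00000000e+00]]
pestle_mid []
pestle_grip []
pestle_seat []
key []
disc []
bowl_mid []
jar_a_mid []
jar_tall_mid []
lid_mid []
1.5
```

View pics/scene0.png

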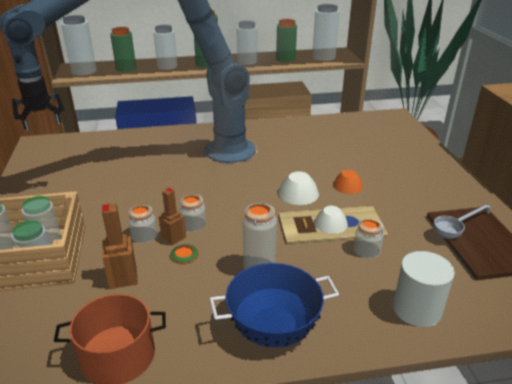

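View pics/top0.png

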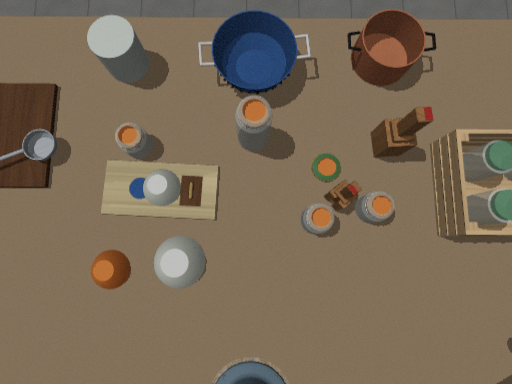

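Candidates: bowls are small white on the board (top 161,187), large white (180,262) and orange (110,269), so I choose the small one on the board. Pestles are small (345,193) and large (400,135), so I choose the small one. Next come close crops and depth geometry.

```bash
cat > h.py <<'E'
from station import *
import cv2, numpy as np
from scipy.spatial.transform import Rotation as Rn
np.set_printoptions(precision=4,suppress=True)
def cloud(d,pose=None):
    z=d["range_z"];K=d["mtx"];v,u=np.mgrid[:z.shape[0],:z.shape[1]]
    P=np.stack([(u-K[0,2])/K[0,0]*z,(v-K[1,2])/K[1,1]*z,z],-1)
    if "R" in d and d["R"] is not None: W=(P-d["t"])@d["R"]
    else:
        T=d["tool_from_camera"];W=P@T[:3,:3].T+T[:3,3]
        W=W@Rn.from_quat(pose["ee_rot"]).as_matrix().T+pose["tcp_pos"]
    W[z==0]=np.nan
    return W
def proj(d,X,pose=None):
    X=np.atleast_2d(X)
    if d.get("R") is not None: C=X@d["R"].T+d["t"]
    else:
        T=d["tool_from_camera"];C=(X-pose["tcp_pos"])@Rn.from_quat(pose["ee_rot"]).as_matrix();C=(C-T[:3,3])@T[:3,:3]
    return np.stack([C[:,0]/C[:,2]*d["mtx"][0,0]+d["mtx"][0,2],C[:,1]/C[:,2]*d["mtx"][1,1]+d["mtx"][1,2]],1)
def crop(d,u0,u1,v0,v1,k,name): cv2.imwrite("pics/"+name,cv2.resize(d["frame"][v0:v1,u0:u1],None,fx=k,fy=k,interpolation=cv2.INTER_CUBIC))
E
python3 - <<'E'
from h import *
d=read_camera("top");W=cloud(d);np.save("Wtop.npy",W);f=d["frame"];np.save("ftop.npy",f)
crop(d,90,260,120,240,4,"t1.png");crop(d,280,420,90,240,4,"t2.png")
s=read_camera("scene");np.save("Wsc.npy",cloud(s));np.save("fsc.npy",s["frame"])
crop(s,90,220,170,290,5,"s1.png");crop(s,230,400,160,280,4,"s2.png")
for n,(u,v) in dict(table=(250,240),board=(210,180),board2=(210,205),bowltop=(159,182),pestle=(350,189),jara=(320,218),jarb=(380,206),jarc=(130,136),tall=(256,112),disc=(137,188),patch=(191,185),lid=(326,167)).items(): print(n,W[v,u])
E
```

```text
table [0.4077 0.0014 0.0056]
board [0.5705 0.112  0.0133]
board2 [0.5012 0.1103 0.015 ]
bowltop [0.5556 0.239  0.0623]
pestle [ 0.5221 -0.2282  0.1686]
jara [ 0.4617 -0.1742  0.0825]
jarb [ 0.4929 -0.3283  0.0796]
jarc [0.6723 0.3135 0.0852]
tall [ 0.7004 -0.0113  0.1855]
disc [0.5475 0.3111 0.0129]
patch [0.5553 0.1628 0.0191]
lid [ 0.6108 -0.211   0.0025]
```

View pics/t1.png

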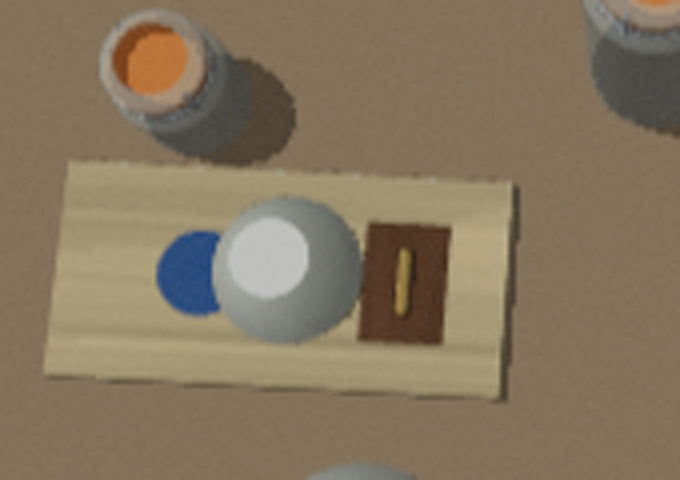

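View pics/t2.png

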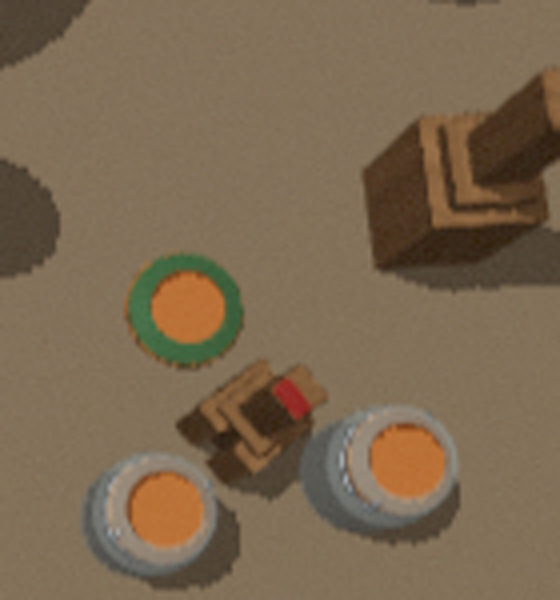

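View pics/s1.png

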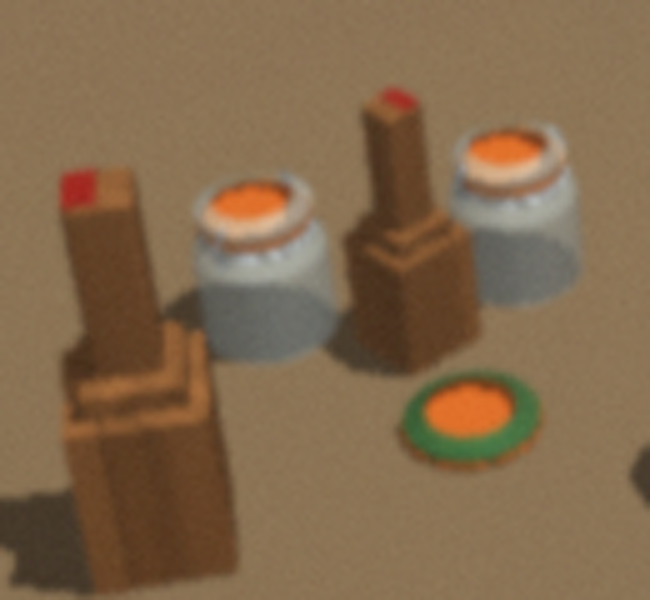

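View pics/s2.png

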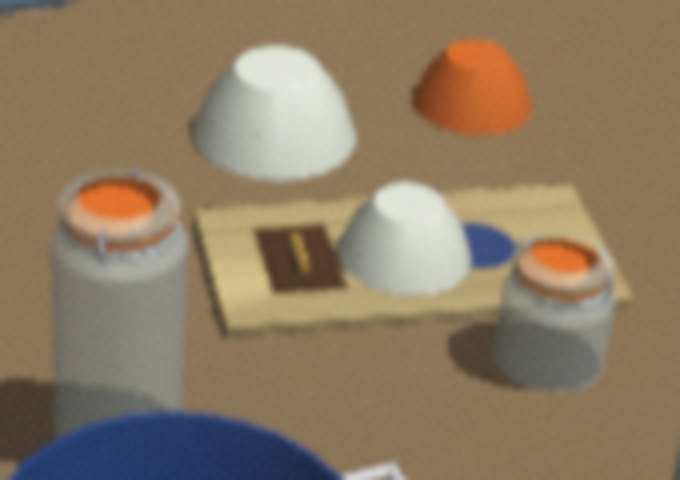

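Top: small bowl in crop t1 at (285,270) covers part of the disc (200,272), with the key at (403,282). The small pestle's red half and groove both face jar_a (lower-left jar). The lid sits close behind. Now I'll triangulate from both views.

```bash
cat > m.py <<'E'
from h import *
def ray(d,uv,pose=None):
    K=d["mtx"];c=np.array([(uv[0]-K[0,2])/K[0,0],(uv[1]-K[1,2])/K[1,1],1.])
    if d.get("R") is not None: return -d["R"].T@d["t"], d["R"].T@c
    T=d["tool_from_camera"];R=Rn.from_quat(pose["ee_rot"]).as_matrix()
    return R@T[:3,3]+pose["tcp_pos"], R@(T[:3,:3]@c)
def onz(d,uv,z,pose=None):
    o,r=ray(d,uv,pose);return o+r*(z-o[2])/r[2]
def tri(rs):
    A=0;b=0
    for o,r in rs:
        r=r/np.linalg.norm(r);M=np.eye(3)-np.outer(r,r);A=A+M;b=b+M@o
    X=np.linalg.solve(A,b)
    return X,[np.linalg.norm(np.cross(X-o,r/np.linalg.norm(r))) for o,r in rs]
def blob(f,roi,fn):
    u0,u1,v0,v1=roi;hsv=cv2.cvtColor(f,cv2.COLOR_BGR2HSV)[v0:v1,u0:u1].astype(int)
    m=fn(hsv[...,0],hsv[...,1],hsv[...,2]).astype(np.uint8)
    n,l,st,c=cv2.connectedComponentsWithStats(m);i=1+np.argmax(st[1:,4])
    m=(l==i).astype(np.uint8);cs,_=cv2.findContours(m,cv2.RETR_EXTERNAL,cv2.CHAIN_APPROX_NONE)
    k=max(cs,key=len);k=k+np.array([u0,v0])
    return c[i]+[u0,v0],st[i,4],k
E
python3 - <<'E'
from m import *
t=read_camera("top");s=read_camera("scene")
orange=lambda h,S,V:(h<20)&(S>150)&(V>140)
def two(n,rt,rs,fn,fn2=None):
    a=blob(t["frame"],rt,fn);b=blob(s["frame"],rs,fn2 or fn)
    X,e=tri([ray(t,a[0]),ray(s,b[0])]);print(n,a[0],a[1],b[0],b[1],X,np.array(e));return a,b,X
two("jarA",(304,335,203,235),(178,205,190,210),orange)
two("jarB",(360,396,190,222),(128,158,200,222),orange)
two("jarC",(115,150,122,150),(352,385,216,240),orange)
two("tall",(240,275,95,130),(245,276,202,222),orange)
two("lid",(312,342,152,184),(170,200,240,265),orange)
red=lambda h,S,V:((h<6)|(h>172))&(S>140)&(V>110)
two("red",(335,365,175,205),(160,185,184,198),red)
white=lambda h,S,V:(S<25)&(V>195)
two("bowltop",(140,182,165,205),(318,345,203,216),white)
key=lambda h,S,V:(h>12)&(h<30)&(S>80)&(V>95)
two("key",(183,199,178,204),(298,311,214,234),key)
dark=lambda h,S,V:(V<110)&(h<25)
a=blob(t["frame"],(176,206,172,210),dark)
rw=np.array([onz(t,p,0.012) for p in a[2][:,0,:].astype(float)])[:,:2]
rect=cv2.minAreaRect((rw*1000).astype(np.float32));print("patch",rect)
wood=lambda h,S,V:(h>14)&(h<30)&(V>140)
a=blob(t["frame"],(95,225,155,225),wood)
rw=np.array([onz(t,p,0.012) for p in a[2][:,0,:].astype(float)])[:,:2]
rect=cv2.minAreaRect((rw*1000).astype(np.float32));print("board",rect, cv2.boxPoints(rect))
bl=lambda h,S,V:(h>95)&(h<130)&(S>120)
a=blob(t["frame"],(120,165,170,205),bl);rw=np.array([onz(t,p,0.012) for p in a[2][:,0,:].astype(float)]);print("disc extents",rw.min(0),rw.max(0))
E
```

```text
jarA [321.0984 216.8622] 254 [190.473  199.1486] 74 [ 0.4637 -0.1751  0.0937] [0.0003 0.0003]
jarB [381.3906 204.7539] 256 [139.6386 209.7108] 83 [ 0.4945 -0.3266  0.0938] [0.0001 0.0001]
jarC [128.5769 135.0495] 182 [369.8817 223.5484] 93 [0.6726 0.3155 0.0929] [0.0009 0.0009]
tall [254.6544 110.4373] 327 [258.4964 209.7226] 137 [ 0.6995 -0.0077  0.1975] [0.0002 0.0002]
lid [326.5663 166.5181] 249 [183.1844 251.7021] 141 [ 0.61   -0.2108  0.0123] [0.0003 0.0003]
red [352.7143 189.2041] 49 [169.1538 189.1538] 13 [ 0.5211 -0.2334  0.1723] [0. 0.]Traceback (most recent call last):
  File "<stdin>", line 15, in <module>
  File "<stdin>", line 5, in two
  File "m.py", line 18, in blob
    n,l,st,c=cv2.connectedComponentsWithStats(m);i=1+np.argmax(st[1:,4])
                                                     ~~~~~~~~~^^^^^^^^^^
    return _wrapfunc(a, 'argmax', axis=axis, out=out, **kwds)
    return bound(*args, **kwds)
ValueError: attempt to get argmax of an empty sequence
```

Run:
```python
from m import *
import pickle
t=read_camera("top");s=read_camera("scene");pickle.dump((t,s),open("ts.pkl","wb"))
hs=cv2.cvtColor(t["frame"],cv2.COLOR_BGR2HSV)
for n,p in dict(bt=(157,184),bs=(165,200),patch=(184,190),board=(210,205),board2=(210,170),tab=(230,180),key=(190,190),grain=(195,208)).items(): print(n,hs[p[1],p[0]])
hz=cv2.cvtColor(s["frame"],cv2.COLOR_BGR2HSV)
for n,p in dict(bt=(331,210),bs=(331,225),key=(305,224),patch=(299,224)).items(): print(n,hz[p[1],p[0]])
print(hs[178:204,190], read_state()["clock"])
```

```text
bt [ 30   1 192]
bs [ 41  18 116]
patch [ 12 139  86]
board [ 23  75 163]
board2 [ 22  76 161]
tab [ 17  77 133]
key [ 20 130 151]
grain [ 22  75 164]
bt [ 39  11 228]
bs [ 42  16 203]
key [ 19 146 154]
patch [ 13 135  81]
[[ 11 134  78]
 [ 10 136  77]
 [ 10 136  77]
 [ 12 139  79]
 [ 20 134 120]
 [ 21 130 151]
 [ 20 134 150]
 [ 20 133 152]
 [ 20 131 152]
 [ 21 133 153]
 [ 20 137 149]
 [ 20 136 150]
 [ 20 130 151]
 [ 21 133 151]
 [ 20 137 151]
 [ 20 127 154]
 [ 20 133 151]
 [ 20 139 149]
 [ 21 131 150]
 [ 20 136 143]
 [ 18 140 111]
 [ 15 134  78]
 [ 12 147  80]
 [ 12 140  80]
 [ 12 143  82]
 [ 11 138  83]] 1.8
```

Run:
```python
from m import *
import pickle
t,s=pickle.load(open("ts.pkl","rb"))
def two(n,rt,rs,fn,fn2=None):
    a=blob(t["frame"],rt,fn);b=blob(s["frame"],rs,fn2 or fn)
    X,e=tri([ray(t,a[0]),ray(s,b[0])]);print(n,a[0],a[1],b[0],b[1],X,np.array(e));return a,b,X
two("bowltop",(135,185,160,210),(318,345,203,218),lambda h,S,V:(S<25)&(V>155),lambda h,S,V:(S<25)&(V>217))
key=lambda h,S,V:(h>16)&(h<30)&(V>110)
two("key",(185,196,179,203),(301,309,216,232),key)
def rect(n,roi,fn,z):
    a=blob(t["frame"],roi,fn);rw=np.array([onz(t,p,z) for p in a[2][:,0,:].astype(float)])[:,:2]
    r=cv2.minAreaRect((rw*1000).astype(np.float32));print(n,r);print(cv2.boxPoints(r));return rw
dark=lambda h,S,V:(V<100)&(h<18)
rect("patch",(178,206,170,212),lambda h,S,V:((V<105)&(h<18)&(S>110)),0.012)
rect("key",(185,196,179,203),key,0.0195)
# board: split from table via V>146
rect("board",(95,225,155,225),lambda h,S,V:(h>=19)&(h<30)&(V>146),0.012)
bl=lambda h,S,V:(h>95)&(h<130)&(S>120)
a=blob(t["frame"],(120,165,170,205),bl);rw=np.array([onz(t,p,0.012) for p in a[2][:,0,:].astype(float)]);print("disc ext",rw.min(0),rw.max(0))
b=blob(t["frame"],(135,190,160,215),lambda h,S,V:(S<40)&(V>80));print("bowl",b[0],b[1]);
k=b[2][:,0,:].astype(float)
# rim lower part of the outline on board plane
rw=np.array([onz(t,p,0.012) for p in k])[:,:2];print("bowl rim ext",rw.min(0),rw.max(0))
# pestle handle top outline at z=.170
a=blob(t["frame"],(335,370,175,205),lambda h,S,V:((h<6)|(h>172))&(S>140)&(V>110))
rw=np.array([onz(t,p,0.170) for p in a[2][:,0,:].astype(float)])[:,:2];r=cv2.minAreaRect((rw*1000).astype(np.float32));print("red",r)
```

```text
bowltop [154.6241 184.3687] 415 [333.3581 212.    ] 148 [0.5503 0.2512 0.0557] [0.0006 0.0006]
key [190.0465 190.2093] 43 [304.6571 220.6571] 35 [0.54   0.1644 0.026 ] [0.0007 0.0007]
patch ((541.4204711914062, 164.42837524414062), (56.632354736328125, 81.30584716796875), 87.14208984375)
[[499.4063 138.1743]
 [580.611  134.1205]
 [583.4347 190.6824]
 [502.2299 194.7363]]
key ((541.5435791015625, 165.04627990722656), (44.02827072143555, 5.434089183807373), 1.7519948482513428)
[[519.4567 167.089 ]
 [519.6228 161.6575]
 [563.6305 163.0036]
 [563.4644 168.4351]]
board ((545.725341796875, 249.6075439453125), (308.0819396972656, 149.93380737304688), 87.24578094482422)
[[463.4431  99.3468]
 [613.2037  92.1422]
 [628.0076 399.8683]
 [478.2469 407.0729]]
disc ext [0.5227 0.2912 0.012 ] [0.5755 0.331  0.012 ]
bowl [160.8775 187.1409] 1086
bowl rim ext [0.501  0.1962] [0.6011 0.3104]
red ((521.3295288085938, -233.89889526367188), (21.418855667114258, 11.13420581817627), 31.778661727905273)
```

```bash
cat > mv.py <<'E'
from h import *
import sys
def plan(x,y,z,yawdeg,rows=None):
    s=read_state();R=Rn.from_quat(s["ee_rot"]);a=np.radians(yawdeg)
    T=Rn.from_matrix(np.array([[np.cos(a),np.sin(a),0],[np.sin(a),-np.cos(a),0],[0,0,-1.]]))
    d=R.inv().apply(np.array([x,y,z])-s["tcp_pos"]);w=(R.inv()*T).as_rotvec()
    n=max(np.linalg.norm(d)/.05,np.linalg.norm(w)/.15)
    X=R.as_matrix()[:,0]
    print("at",s["tcp_pos"],"yaw",np.degrees(np.arctan2(X[1],X[0])),"tilt",np.degrees(np.arccos(-R.as_matrix()[2,2])),"t",s["clock"],"F",s["ft_force"],"open",s["opening"])
    print("slide",np.round(d/.4,4),"dr",np.round(w/.5,4),"rows",round(n,1),"q",s["qpos"])
if __name__=="__main__": plan(*map(float,sys.argv[1:]))
E
python3 - <<'E'
from m import *
import pickle
t,s=pickle.load(open("ts.pkl","rb"))
W=cloud(t)
print("big bowl top",W[262,175],W[250,190], "bigpestle",W[115,425])
a=blob(t["frame"],(150,212,230,292),lambda h,S,V:(S<40)&(V>80))
rw=np.array([onz(t,p,0.0) for p in a[2][:,0,:].astype(float)])[:,:2];print("big bowl ext on table",rw.min(0),rw.max(0))
# small bowl: foot disc at z=.062
b=blob(t["frame"],(135,185,160,210),lambda h,S,V:(S<25)&(V>155)); c=onz(t,b[0],.062);print("bowl foot c",c)
e=np.array([onz(t,p,.062) for p in b[2][:,0,:].astype(float)])[:,:2];print(cv2.minEnclosingCircle((e*1000).astype(np.float32)))
E
python3 mv.py .5417 .17 .26 87.2
```

```text
big bowl top [0.3519 0.1889 0.066 ] [0.3813 0.1552 0.0486] bigpestle [ 0.677  -0.3816  0.2333]
big bowl ext on table [0.2838 0.1221] [0.418  0.2594]
bowl foot c [0.5494 0.2501 0.062 ]
((547.8033447265625, 249.98873901367188), 31.99129867553711)
at [ 0.1945 -0.6202  0.2093] yaw 17.40760258804945 tilt 0.005748327225857777 t 1.8 F [-0.3977  0.315   0.7497] open 0.08556191956233827
slide [ 1.4193 -1.6253 -0.1264] dr [-0.0001 -0.0002 -2.4362] rows 17.3 q [ 1.1692  0.3829  0.0439  1.5979 -0.0179  1.1612 -0.0499]
```

>>> arm_command(slide=[[0.4, -0.46, -0.1], [0.4, -0.46, -0.1], [0.4, -0.46, -0.1], [0.4, -0.46, -0.1], [0.4, -0.46, -0.1]], dr=[[0, 0, -0.75], [0, 0, -0.75], [0, 0, -0.75], [0, 0, -0.75], [0, 0, -0.75]], grip=0.6)

```text
clock: 2.3
tcp_pos: [0.2929, -0.3947, 0.2499]
ee_rot: [0.943, 0.333, 0.0, 0.0]
ft_force: [0.9, -0.2, -0.3]
opening: 0.0512
```

```bash
python3 mv.py .5417 .17 .26 87.2
```

```text
at [ 0.2929 -0.3947  0.2499] yaw 38.923899384946495 tilt 0.04229834430519063 t 2.3 F [ 0.8703 -0.1758 -0.3226] open 0.0511931631123161
slide [ 1.3708 -0.7075 -0.0255] dr [ 0.0015  0.0004 -1.6852] rows 12.3 q [ 0.9918  0.0519 -0.1478  1.916   0.0082  1.1736 -0.0504]
```

>>> arm_command(slide=[[0.6, -0.31, -0.02], [0.6, -0.31, -0.02], [0.6, -0.31, -0.02], [0.6, -0.31, -0.02], [0.6, -0.31, -0.02]], dr=[[0, 0, -0.8], [0, 0, -0.8], [0, 0, -0.8], [0, 0, -0.8], [0, 0, -0.8]])

```text
clock: 2.8
tcp_pos: [0.3932, -0.1662, 0.2577]
ee_rot: [0.858, 0.514, 0.0, 0.001]
ft_force: [0.8, 0.0, -0.3]
opening: 0.051
```

```bash
python3 mv.py .5417 .17 .26 87.2
```

```text
at [ 0.3932 -0.1662  0.2577] yaw 61.824534669910484 tilt 0.13351034267595255 t 2.8 F [ 0.7665  0.0197 -0.3035] open 0.051034922619067676
slide [ 0.9163 -0.0696 -0.0066] dr [ 0.0041  0.0023 -0.8858] rows 7.4 q [ 0.7521 -0.0819 -0.4227  2.0253 -0.0351  1.1891 -0.1481]
```

>>> arm_command(slide=[[0.9163, -0.07, -0.007], [0.9163, -0.07, -0.007], [0.9163, -0.07, -0.007], [0.9163, -0.07, -0.007], [0.9163, -0.07, -0.007]], dr=[[0, 0, -0.886], [0, 0, -0.886], [0, 0, -0.886], [0, 0, -0.886], [0, 0, -0.886]])

```text
clock: 3.3
tcp_pos: [0.494, 0.0624, 0.2598]
ee_rot: [0.724, 0.69, 0.0, 0.002]
ft_force: [0.5, -0.8, -0.8]
opening: 0.0511
```

>>> arm_command(slide=[[0.3, 0, 0], [0.3, 0, 0], [0.3, 0, 0], [0.3, 0, 0]], dr=[[0, 0, -0.25], [0, 0, -0.25], [0, 0, -0.25], [0, 0, -0.25]])

```text
clock: 3.7
tcp_pos: [0.4988, 0.1881, 0.2601]
ee_rot: [0.677, 0.736, 0.002, 0.001]
ft_force: [-0.8, -0.1, -0.7]
opening: 0.0513
```

```bash
python3 mv.py .5417 .17 .026 87.2
python3 - <<'E'
from m import *
s=read_state();d=read_camera("wrist");cv2.imwrite("pics/w1.png",d["frame"])
for n in ["key","disc","bowl_mid"]: print(n,[(x["p"],x["position"]) for x in find_in("wrist",n)])
import pickle;pickle.dump((s,d),open("w1.pkl","wb"))
E
```

```text
at [0.4988 0.1881 0.2601] yaw 94.85469614173068 tilt 0.2186428051916289 t 3.7 F [-0.8168 -0.13   -0.7004] open 0.05126598560044575
slide [-0.0545  0.1008  0.5856] dr [ 0.0074 -0.0019  0.2672] rows 4.8 q [ 0.2833  0.1927 -0.7996  1.7908  0.148   1.2155 -0.4735]
key [(0.81, [73.6, 280.8])]
disc [(0.72, [71.1, 286.2]), (0.45, [282.3, 382.9])]
bowl_mid [(0.82, [16.6, 128.6]), (0.65, [136.8, 140.2]), (0.6, [112.5, 299.2])]
```

View pics/w1.png

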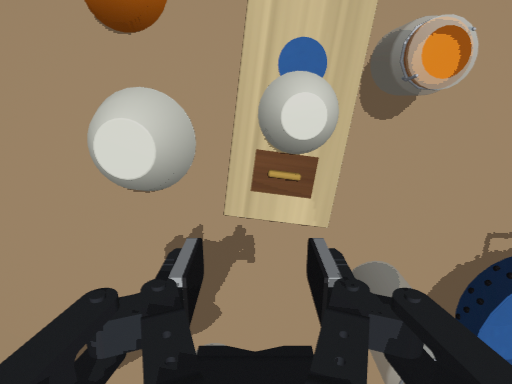

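The wrist view shows the key at (285,175) inside the patch, the small bowl at (299,112) and the disc at (302,60). I'll check these positions against the calibration.

Run:
```python
from m import *
import pickle
s,d=pickle.load(open("w1.pkl","rb"))
f=d["frame"]
k=blob(f,(262,308,164,186),lambda h,S,V:(h>16)&(h<30)&(V>120))
print("key",onz(d,k[0],.0205,s),k[1])
def rect(b,z):
    rw=np.array([onz(d,p,z,s) for p in b[2][:,0,:].astype(float)])[:,:2];r=cv2.minAreaRect((rw*1000).astype(np.float32));return r
print(rect(k,.0205))
p=blob(f,(245,325,146,202),lambda h,S,V:((V<105)&(h<18)&(S>100)));print("patch",p[1],rect(p,.012))
w=blob(f,(255,345,68,158),lambda h,S,V:(S<40)&(V>190));print("foot",onz(d,w[0],.062,s),rect(w,.062))
bl=blob(f,(270,335,30,95),lambda h,S,V:(h>95)&(h<130)&(S>120));print("disc",rect(bl,.012))
w=blob(f,(80,210,80,200),lambda h,S,V:(S<40)&(V>225));print("big foot",onz(d,w[0],.07,s),rect(w,.07))
```

```text
key [0.5408 0.1648 0.0205] 202
((541.1566772460938, 164.72605895996094), (8.680679321289062, 41.919960021972656), 86.99491119384766)
patch 2146 ((541.3005981445312, 164.08218383789062), (57.111900329589844, 82.06060028076172), 87.3110580444336)
foot [0.5506 0.2524 0.062 ] ((552.0361328125, 251.45921325683594), (65.65198516845703, 51.650604248046875), 72.54528045654297)
disc ((548.09326171875, 311.57318115234375), (57.64413833618164, 42.641090393066406), 2.1559855937957764)Traceback (most recent call last):
  File "<stdin>", line 13, in <module>
  File "m.py", line 18, in blob
    n,l,st,c=cv2.connectedComponentsWithStats(m);i=1+np.argmax(st[1:,4])
                                                     ~~~~~~~~~^^^^^^^^^^
    return _wrapfunc(a, 'argmax', axis=axis, out=out, **kwds)
    return bound(*args, **kwds)
ValueError: attempt to get argmax of an empty sequence
```

>>> arm_command(slide=[[-0.045, 0.102, 0.1], [-0.045, 0.102, 0.2], [-0.045, 0.102, 0.4], [-0.045, 0.102, 0.585], [-0.045, 0.102, 0.585]], dr=[[0.0074, -0.002, 0.267], [0.0074, -0.002, 0.267], [0.0074, -0.002, 0.267], [0.0074, -0.002, 0.267], [0.0074, -0.002, 0.267]])

```text
clock: 4.4
tcp_pos: [0.5439, 0.1607, 0.0276]
ee_rot: [0.73, 0.684, -0.002, 0.002]
ft_force: [1.4, 0.3, -0.4]
opening: 0.0515
```

```bash
python3 mv.py .5456 .2525 .025 87.2
```

```text
at [0.5439 0.1607 0.0276] yaw 86.2479859965517 tilt 0.3794891285116442 t 4.4 F [ 1.4245  0.2805 -0.394 ] open 0.051452562993268516
slide [ 0.2294 -0.0108  0.0049] dr [ 0.001   0.0132 -0.0332] rows 1.8 q [ 0.1576  0.5484 -0.6327  1.8982  0.4366  0.8374 -0.7705]
```

>>> arm_command(slide=[[0.03, -0.01, 0.003], [0.06, -0.01, 0.004], [0.08, -0.01, 0.005], [0.095, -0.01, 0.005], [0.105, -0.01, 0.005]], dr=[[0, 0.013, -0.033], [0, 0.013, -0.033], [0, 0.013, -0.033], [0, 0.013, -0.033], [0, 0.013, -0.033]])

```text
clock: 4.9
tcp_pos: [0.5448, 0.2052, 0.0283]
ee_rot: [0.724, 0.69, 0.003, 0.001]
ft_force: [-0.2, 0.4, -0.1]
opening: 0.0515
```

```bash
python3 mv.py .5456 .2525 .025 87.2;  python3 - <<'E'
from m import *
d=read_camera("top");crop(d,90,260,120,240,4,"t3.png")
E
```

```text
at [0.5448 0.2052 0.0283] yaw 87.26529850358435 tilt 0.34404009958525683 t 4.9 F [-0.1626  0.3564 -0.0518] open 0.05148045330513843
slide [ 0.1183 -0.0037  0.0085] dr [ 0.0113 -0.0041  0.0023] rows 0.9 q [ 0.0893  0.5694 -0.6401  1.8676  0.4465  0.845  -0.8243]
```

View pics/t3.png

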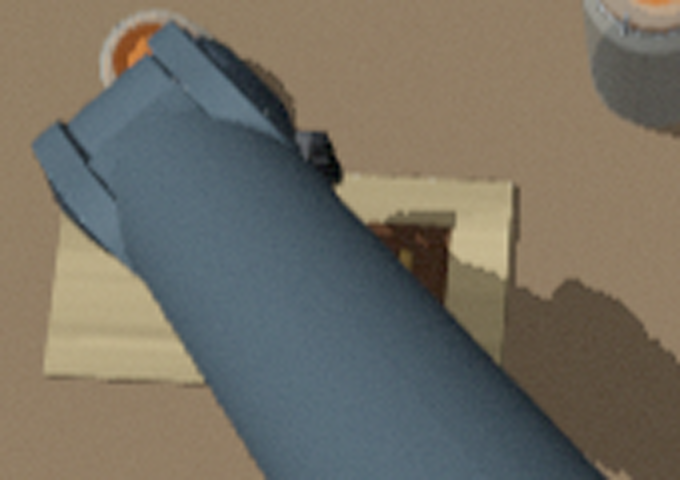

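The top view is blocked by the arm. I'll push on and check with the wrist and scene cameras.

>>> arm_command(slide=[[0.02, -0.004, 0.008], [0.04, -0.004, 0.008], [0.06, -0.004, 0.008], [0.08, -0.004, 0.008], [0.095, -0.004, 0.008]], dr=[[0.01, -0.004, 0], [0.01, -0.004, 0], [0.01, -0.004, 0], [0.01, -0.004, 0], [0.01, -0.004, 0]])

```text
clock: 5.45
tcp_pos: [0.5457, 0.243, 0.0253]
ee_rot: [0.724, 0.69, -0.0, 0.001]
ft_force: [-0.4, -4.8, 6.1]
opening: 0.0512
```

```bash
python3 mv.py .5456 .2525 .025 87.2;  python3 - <<'E'
from m import *
s=read_state();d=read_camera("wrist");a=d["frame"]
e=read_camera("scene");b=cv2.resize(e["frame"][160:280,230:400],None,fx=3,fy=3)
cv2.imwrite("pics/p1.png",np.vstack([cv2.resize(a,(400,300)),cv2.resize(b,(400,282))]))
E
```

```text
at [0.5457 0.243  0.0253] yaw 87.2360365975712 tilt 0.10039375056558701 t 5.45 F [-0.412  -4.8331  6.1155] open 0.05124408166651115
slide [ 0.0237 -0.0015  0.0006] dr [0.0025 0.0025 0.0013] rows 0.2 q [ 0.0182  0.6003 -0.6347  1.8263  0.458   0.8651 -0.8854]
```

View pics/p1.png

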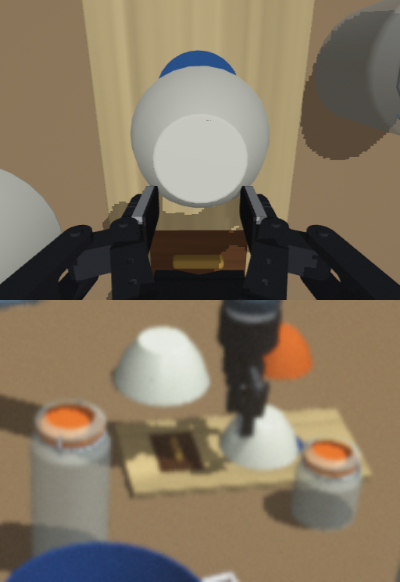

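```bash
cat > bowl.py <<'E'
from m import *
s=read_state();d=read_camera("wrist")
hs=cv2.cvtColor(d["frame"],cv2.COLOR_BGR2HSV)
b=blob(d["frame"],(160,350,60,280),lambda h,S,V:(S<40)&(V>192))
rw=np.array([onz(d,p,.062,s) for p in b[2][:,0,:].astype(float)])[:,:2]
el=cv2.fitEllipse((rw*1000).astype(np.float32));print(b[1],el)
key=np.array([.5413,.1646]);ex=np.array([.0488,.9988]);ey=np.array([-.9988,.0488])
c=np.array(el[0])/1000-key;print("bowl board coords",c@ex,c@ey)
E
python3 bowl.py
```

```text
10390 ((547.4267578125, 275.1741943359375), (49.89846420288086, 50.897560119628906), 171.41244506835938)
bowl board coords 0.11074049108398437 -0.0007233850195313003
```

>>> arm_command(slide=[[0.02, 0, 0], [0.04, 0, 0], [0.058, 0, 0], [0.073, 0, 0], [0.075, 0, 0]], dr=[[0, 0, 0], [0, 0, 0], [0, 0, 0], [0, 0, 0], [0, 0, 0]])

```text
clock: 6.1
tcp_pos: [0.5465, 0.2747, 0.0253]
ee_rot: [0.723, 0.691, 0.001, 0.0]
ft_force: [0.9, -5.4, 5.3]
opening: 0.0512
```

```bash
python3 mv.py .5456 .2525 .025 87.2; python3 bowl.py
```

```text
at [0.5465 0.2747 0.0253] yaw 87.34082577799535 tilt 0.07487944932608945 t 6.1 F [ 0.92   -5.3883  5.3415] open 0.05118290084553787
slide [-0.0555  0.0004  0.0006] dr [ 0.0019 -0.0018  0.0049] rows 0.4 q [-0.0344  0.6223 -0.6338  1.7912  0.464   0.8802 -0.9273]
8371 ((548.4495849609375, 307.8181457519531), (43.32868576049805, 50.19043731689453), 91.17863464355469)
bowl board coords 0.14339518372314453 -0.00015195994628910178
```

>>> arm_command(slide=[[-0.03, 0, 0], [-0.08, 0, 0], [-0.13, 0, -0.03], [-0.13, 0, -0.15], [-0.13, 0, -0.28]], dr=[[0, 0, 0], [0, 0, 0], [0, 0, 0], [0, 0, 0], [0, 0, 0]])

```text
clock: 6.65
tcp_pos: [0.5411, 0.2208, 0.1332]
ee_rot: [0.724, 0.69, -0.002, -0.002]
ft_force: [1.5, 0.7, 0.8]
opening: 0.0509
```

>>> arm_command(slide=[[-0.1, 0, -0.1], [-0.2, 0, -0.2], [-0.3, 0, -0.3], [-0.4, 0, -0.3], [-0.5, 0, -0.3]], dr=[[0, 0, 0], [0, 0, 0], [0, 0, 0], [0, 0, 0], [0, 0, 0]], grip=1)

```text
clock: 7.15
tcp_pos: [0.5331, 0.0207, 0.2551]
ee_rot: [0.723, 0.691, 0.0, -0.001]
ft_force: [-0.3, -0.1, -0.1]
opening: 0.0856
```

```bash
python3 mv.py .5246 -.2392 .26 121.8;  python3 - <<'E'
from m import *
s=read_state();d=read_camera("wrist");a=d["frame"]
e=read_camera("scene");b=cv2.resize(e["frame"][160:280,230:400],None,fx=3,fy=3)
t=read_camera("top");import pickle;pickle.dump((t,e),open("ts2.pkl","wb"))
cv2.imwrite("pics/p2.png",np.vstack([cv2.resize(a,(400,300)),cv2.resize(b,(400,282))]))
bl=blob(t["frame"],(95,225,155,225),lambda h,S,V:(h>95)&(h<130)&(S>120)) if 1 else 0
print("blue left",bl[1])
E
```

```text
at [0.5331 0.0207 0.2551] yaw 87.38259215709408 tilt 0.13132055046337526 t 7.15 F [-0.3302 -0.0782 -0.0747] open 0.08558668225450902
slide [-0.6499  0.0084 -0.0136] dr [-0.0005 -0.0046 -1.2014] rows 5.2 q [ 0.5217  0.1853 -0.7038  1.7959  0.1255  1.2068 -0.2642]Traceback (most recent call last):
  File "<stdin>", line 6, in <module>
  File "m.py", line 18, in blob
    n,l,st,c=cv2.connectedComponentsWithStats(m);i=1+np.argmax(st[1:,4])
                                                     ~~~~~~~~~^^^^^^^^^^
    return _wrapfunc(a, 'argmax', axis=axis, out=out, **kwds)
    return bound(*args, **kwds)
ValueError: attempt to get argmax of an empty sequence
```

View pics/p2.png

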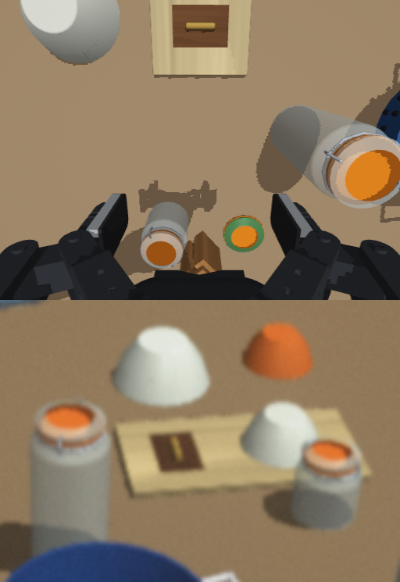

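The disc is completely hidden and the bowl is upright. Next I move over the pestle and take a closer look.

```bash
python3 mv.py .55 -.28 .28 121.8
```

```text
at [0.5315 0.0161 0.2519] yaw 86.77750118677343 tilt 0.41708519004965966 t 7.3 F [ 0.3438  0.6169 -0.7622] open 0.08517486813997585
slide [-0.7366  0.0873 -0.071 ] dr [-0.0141 -0.0045 -1.2225] rows 6.0 q [ 0.5229  0.1885 -0.6979  1.7991  0.1274  1.2072 -0.2688]
```

>>> arm_command(slide=[[-0.12, 0, -0.07], [-0.25, 0, -0.07], [-0.37, 0.03, -0.07], [-0.5, 0.05, -0.07], [-0.62, 0.07, -0.07]], dr=[[0, 0, -0.2], [0, 0, -0.4], [0, 0, -0.6], [0, 0, -0.8], [0, 0, -1]])

```text
clock: 7.8
tcp_pos: [0.5449, -0.2211, 0.2786]
ee_rot: [0.531, 0.848, -0.001, -0.004]
ft_force: [0.3, 0.2, 0.0]
opening: 0.0852
```

```bash
python3 mv.py .55 -.28 .28 121.8
```

```text
at [ 0.5449 -0.2211  0.2786] yaw 115.89000096250889 tilt 0.44233242542705237 t 7.8 F [0.2673 0.2243 0.0423] open 0.0851969139074241
slide [-0.138  -0.0529 -0.0039] dr [-0.0096 -0.0121 -0.2063] rows 1.2 q [ 0.8147  0.274  -0.5959  1.639   0.1577  1.2851  0.6423]
```

>>> arm_command(slide=[[-0.138, -0.053, 0], [-0.138, -0.053, 0], [-0.138, -0.053, 0]], dr=[[-0.01, -0.012, -0.206], [-0.01, -0.012, -0.206], [-0.01, -0.012, -0.206]])

```text
clock: 8.1
tcp_pos: [0.5494, -0.2808, 0.2764]
ee_rot: [0.488, 0.873, 0.001, -0.001]
ft_force: [-0.4, 0.7, 0.1]
opening: 0.0855
```

Run:
```python
from m import *
import pickle
s=read_state();d=read_camera("wrist");cv2.imwrite("pics/w2.png",d["frame"]);pickle.dump((s,d),open("w2.pkl","wb"))
print(s["tcp_pos"],[(x["p"],x["position"]) for x in find_in("wrist","pestle_grip")])
```

```text
[ 0.5494 -0.2808  0.2764] [(0.73, [117.4, 256.8])]
```

View pics/w2.png

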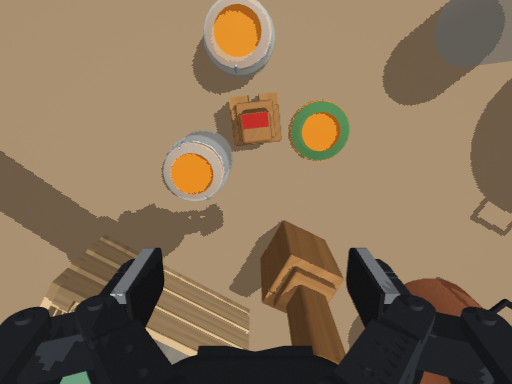

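The wrist view shows the small pestle at (256,122), its red half towards jar_a (top), between the two jars and the lid. The large pestle is at (305,290), clear of the approach. Refining the handle pose.

Run:
```python
from m import *
import pickle
s,d=pickle.load(open("w2.pkl","rb"))
f=d["frame"];cv2.imwrite("pics/w2c.png",cv2.resize(f[85:150,220:290],None,fx=8,fy=8,interpolation=cv2.INTER_NEAREST))
r=blob(f,(232,282,95,145),lambda h,S,V:((h<6)|(h>172))&(S>150)&(V>110))
rw=np.array([onz(d,p,.170,s) for p in r[2][:,0,:].astype(float)])[:,:2];q=cv2.minAreaRect((rw*1000).astype(np.float32));print("red",r[0],r[1],q,onz(d,r[0],.17,s))
t,sc=pickle.load(open("ts.pkl","rb"))
a=blob(t["frame"],(335,365,175,205),lambda h,S,V:((h<6)|(h>172))&(S>140)&(V>110))
print(tri([ray(t,a[0]),ray(d,r[0],s)]))
```

```text
red [254.6423 120.2602] 369 ((520.7838134765625, -234.28558349609375), (21.627666473388672, 11.746026039123535), 38.15585708618164) [ 0.5208 -0.2342  0.17  ]
(array([ 0.5212, -0.2341,  0.1694]), [np.float64(0.0004217800205573685), np.float64(0.0004217800205571549)])
```

View pics/w2c.png

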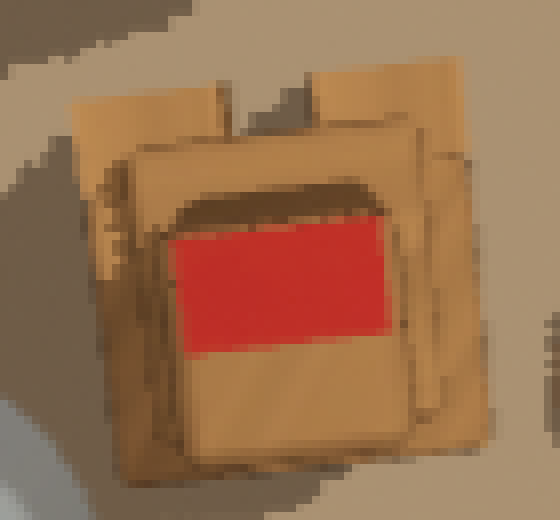

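```bash
python3 mv.py .525 -.2393 .12 128.2
```

```text
at [ 0.5507 -0.2762  0.2775] yaw 122.00372200534765 tilt 0.20910567204777786 t 8.2 F [0.1304 0.8789 0.5016] open 0.08570589366937062
slide [ 0.1111 -0.0064  0.3942] dr [ 0.004  -0.0061 -0.2163] rows 3.3 q [ 0.8662  0.3267 -0.5806  1.5779  0.1805  1.2932  0.8186]
```

>>> arm_command(slide=[[0.11, -0.006, 0.03], [0.11, -0.006, 0.06], [0.11, -0.006, 0.08], [0.11, -0.006, 0.08]], dr=[[0, -0.006, -0.216], [0, -0.006, -0.216], [0, -0.006, -0.216], [0, -0.006, -0.216]])

```text
clock: 8.6
tcp_pos: [0.5252, -0.2379, 0.2448]
ee_rot: [0.436, 0.9, 0.001, -0.0]
ft_force: [0.1, -0.8, -0.4]
opening: 0.0855
```

```bash
python3 mv.py .525 -.2393 .12 128.2
```

```text
at [ 0.5252 -0.2379  0.2448] yaw 128.35564705186343 tilt 0.10970287951137785 t 8.6 F [ 0.0647 -0.7927 -0.3998] open 0.08550272093478005
slide [-0.0028 -0.0029  0.3119] dr [ 0.0026 -0.0028  0.0054] rows 2.5 q [ 0.8787  0.2743 -0.6158  1.7134  0.1661  1.2074  0.8907]
```

>>> arm_command(slide=[[-0.003, -0.003, 0.09], [-0.003, -0.003, 0.18], [-0.003, -0.003, 0.27], [-0.003, -0.003, 0.312], [-0.003, -0.003, 0.312]], dr=[[0, 0, 0], [0, 0, 0], [0, 0, 0], [0, 0, 0], [0, 0, 0]])

```text
clock: 9.1
tcp_pos: [0.5236, -0.2389, 0.1177]
ee_rot: [0.436, 0.9, 0.001, -0.003]
ft_force: [-0.3, -0.3, 0.7]
opening: 0.0856
```

```bash
python3 mv.py .525 -.2393 .12 128.2;python3 - <<'E'
from m import *
d=read_camera("wrist");e=read_camera("scene")
b=cv2.resize(e["frame"][150:270,90:260],(510,360))
cv2.imwrite("pics/p3.png",np.hstack([d["frame"][:360,:280],b]))
E
```

```text
at [ 0.5236 -0.2389  0.1177] yaw 128.33814688811404 tilt 0.3346244482815931 t 9.1 F [-0.3404 -0.3425  0.7015] open 0.08561562299417902
slide [-0.0028  0.0021 -0.0057] dr [-0.0008 -0.0117  0.0048] rows 0.1 q [ 0.8392  0.4109 -0.5795  1.8318  0.2626  0.9816  0.8185]
```

View pics/p3.png

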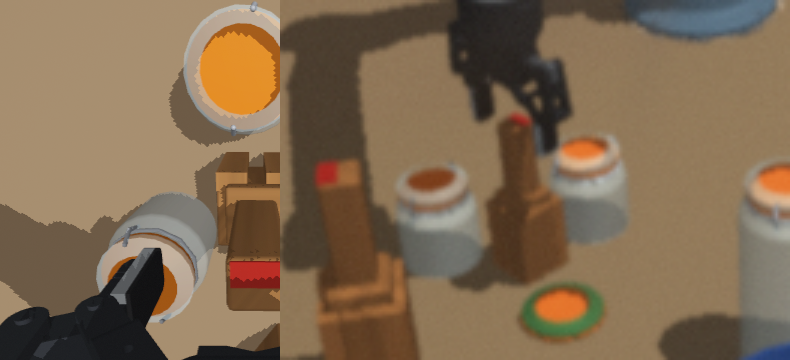

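The handle stands between the open fingers. Closing at 25 N.

>>> arm_command(slide=[[0, 0, -0.006], [0, 0, -0.006], [0, 0, -0.006], [0, 0, -0.006], [0, 0, -0.006]], dr=[[0, -0.011, 0], [0, -0.011, 0], [0, -0.011, 0], [0, -0.011, 0], [0, -0.011, 0]], grip=0, grip_force=25)

```text
clock: 9.7
tcp_pos: [0.5269, -0.2404, 0.1246]
ee_rot: [0.436, 0.9, -0.0, 0.004]
ft_force: [-0.5, -0.2, 3.3]
opening: 0.0254
```

>>> arm_command(slide=[[0, 0, 0], [0, 0, 0], [0, 0, 0], [0, 0, 0]], dr=[[0, 0, 0], [0, 0, 0], [0, 0, 0], [0, 0, 0]])

```text
clock: 10.1
tcp_pos: [0.5269, -0.2404, 0.1246]
ee_rot: [0.436, 0.9, -0.0, 0.004]
ft_force: [-0.4, -0.1, 1.4]
opening: 0.0251
```

```bash
python3 mv.py .525 -.2393 .26 128.2
```

```text
at [ 0.5269 -0.2404  0.1246] yaw 128.326819132037 tilt 0.44604693230313 t 10.1 F [-0.4231 -0.0811  1.4114] open 0.02510961559431597
slide [ 0.0025 -0.0011 -0.3386] dr [0.0052 0.0147 0.0044] rows 2.7 q [ 0.8401  0.4003 -0.5817  1.8293  0.2631  0.981   0.8175]
```

>>> arm_command(slide=[[0, 0, -0.05], [0, 0, -0.12], [0, 0, -0.2], [0, 0, -0.28], [0, 0, -0.34]], dr=[[0, 0, 0], [0, 0, 0], [0, 0, 0], [0, 0, 0], [0, 0, 0]])

```text
clock: 10.6
tcp_pos: [0.526, -0.2396, 0.2617]
ee_rot: [0.436, 0.9, -0.0, 0.004]
ft_force: [0.1, -0.2, -2.0]
opening: 0.0254
```

```bash
python3 mv.py .585 0 .26 180;python3 - <<'E'
from m import *
e=read_camera("scene");cv2.imwrite("pics/p4.png",cv2.resize(e["frame"][120:270,80:280],(800,600)))
E
```

```text
at [ 0.526  -0.2396  0.2617] yaw 128.3419966991453 tilt 0.46898280832574135 t 10.6 F [ 0.1006 -0.2476 -1.9575] open 0.025395316716453946
slide [0.3784 0.4873 0.0028] dr [-0.0015  0.0169 -1.8032] rows 6.0 q [ 0.8851  0.2575 -0.6198  1.6964  0.1598  1.2301  0.8977]
```

View pics/p4.png

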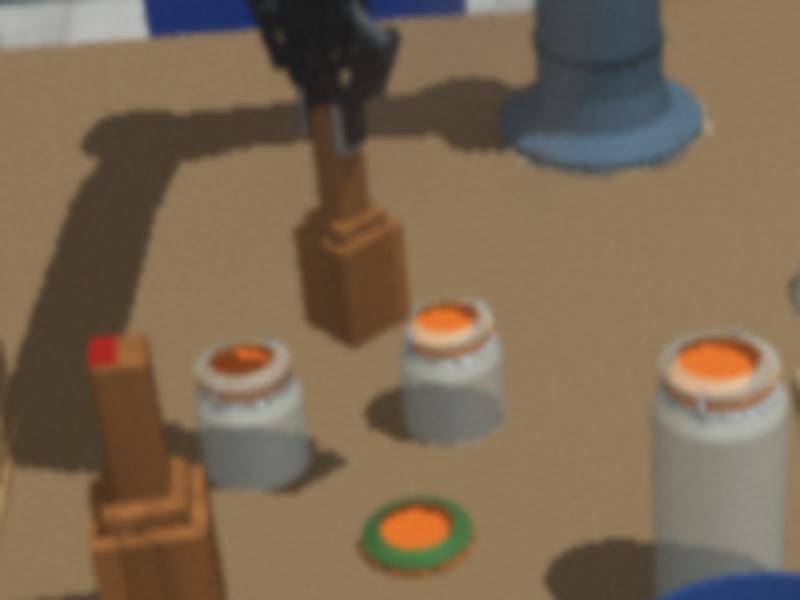

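>>> arm_command(slide=[[0.03, 0.03, -0.02], [0.07, 0.08, -0.02], [0.12, 0.14, -0.02], [0.17, 0.2, -0.02], [0.2, 0.25, -0.02]], dr=[[0, 0, -0.1], [0, 0, -0.25], [0, 0, -0.45], [0, 0, -0.65], [0, 0, -0.85]])

```text
clock: 11.15
tcp_pos: [0.5561, -0.1086, 0.2715]
ee_rot: [0.229, 0.973, -0.001, 0.005]
ft_force: [-0.1, -0.3, -2.0]
opening: 0.0255
```

```bash
python3 mv.py .585 0 .26 180
```

```text
at [ 0.5561 -0.1086  0.2715] yaw 153.4766239517665 tilt 0.6214527603258067 t 11.15 F [-0.0798 -0.3497 -2.0117] open 0.025458627583649085
slide [0.0568 0.2751 0.0284] dr [-0.0038  0.0216 -0.9258] rows 3.1 q [ 0.7701  0.2473 -0.7544  1.7078  0.182   1.2467  1.0822]
```

>>> arm_command(slide=[[0.02, 0.06, 0], [0.04, 0.13, 0], [0.055, 0.2, 0], [0.055, 0.25, 0], [0.055, 0.27, 0]], dr=[[0, 0.01, -0.25], [0, 0.02, -0.5], [0, 0.02, -0.7], [0, 0.02, -0.85], [0, 0.02, -0.926]])

```text
clock: 11.65
tcp_pos: [0.5841, 0.0033, 0.2703]
ee_rot: [-0.005, 1.0, 0.0, -0.001]
ft_force: [0.1, 0.8, -2.3]
opening: 0.0256
```

```bash
python3 mv.py .58 0 .13 180
```

```text
at [0.5841 0.0033 0.2703] yaw -179.37942804600476 tilt 0.07240730097587118 t 11.65 F [ 0.1307  0.8436 -2.2625] open 0.025574741177406952
slide [ 0.01   -0.0083  0.3509] dr [ 0.0011 -0.0023  0.0217] rows 2.8 q [ 0.6382  0.3263 -0.8671  1.6555  0.2571  1.2808  1.3043]
```

>>> arm_command(slide=[[0.01, -0.008, 0.08], [0.01, -0.008, 0.17], [0.01, -0.008, 0.26], [0.01, -0.008, 0.34], [0.01, -0.008, 0.345]], dr=[[0, 0, 0.02], [0, 0, 0.02], [0, 0, 0.02], [0, 0, 0.02], [0, 0, 0.02]])

```text
clock: 12.15
tcp_pos: [0.5749, -0.0016, 0.1265]
ee_rot: [-0.0, 1.0, -0.0, -0.007]
ft_force: [-1.8, -0.1, -2.3]
opening: 0.0258
```

>>> arm_command(slide=[[0, 0, 0.007], [0, 0, 0.014], [0, 0, 0.02], [0, 0, 0.023], [0, 0, 0.023]], dr=[[0, 0, 0], [0, 0, 0], [0, 0, 0], [0, 0, 0], [0, 0, 0]])

```text
clock: 12.65
tcp_pos: [0.5797, -0.0017, 0.1248]
ee_rot: [0.0, 1.0, -0.001, -0.002]
ft_force: [-5.0, -1.3, 16.5]
opening: 0.0257
```

```bash
python3 mv.py .58 0 .125 180
python3 - <<'E'
from m import *
e=read_camera("scene");cv2.imwrite("pics/p5.png",cv2.resize(e["frame"][120:270,180:380],(800,600)))
E
```

```text
at [ 0.5797 -0.0017  0.1248] yaw 179.9810215284785 tilt 0.2881024261207472 t 12.65 F [-4.9858 -1.3028 16.4715] open 0.025721039361146343
slide [-0.0008  0.0041 -0.0004] dr [-0.0048 -0.0088 -0.0007] rows 0.0 q [ 0.5791  0.4685 -0.7985  1.8102  0.3884  1.0317  1.1993]
```

View pics/p5.png

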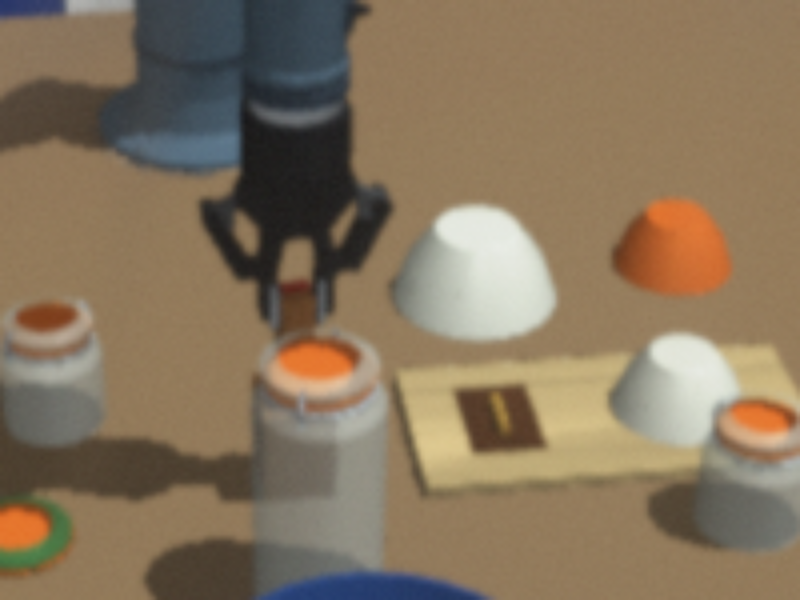

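>>> arm_command(slide=[[0.02, 0, 0.017], [0.045, 0, 0.015], [0.07, 0, 0.014], [0.1, 0, 0.015], [0.126, 0, 0.018]], dr=[[0, 0, 0], [0, 0, 0], [0, 0, 0], [0, 0, 0], [0, 0, 0]])

```text
clock: 13.2
tcp_pos: [0.5374, -0.0011, 0.1249]
ee_rot: [0.0, 1.0, -0.001, 0.007]
ft_force: [2.2, -0.4, 15.3]
opening: 0.0255
```

```bash
python3 mv.py .5297 0 .125 180
python3 - <<'E'
from m import *
e=read_camera("scene");t=read_camera("top");cv2.imwrite("pics/p6.png",np.hstack([cv2.resize(e["frame"][140:260,220:330],(400,436)),cv2.resize(t["frame"][80:200,200:310],(400,436))]))
E
```

```text
at [ 0.5374 -0.0011  0.1249] yaw 179.97515017108944 tilt 0.7866272483927833 t 13.2 F [ 2.2149 -0.4293 15.2967] open 0.025484338872359888
slide [ 0.0193  0.0027 -0.0004] dr [-0.0059  0.0268 -0.0009] rows 0.2 q [ 0.6372  0.3796 -0.8323  1.9235  0.3445  0.971   1.2159]
```

View pics/p6.png

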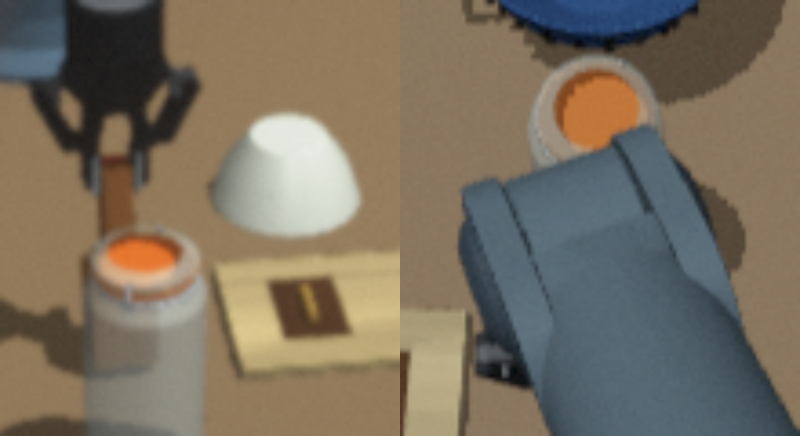

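Run:
```python
from m import *
e=read_camera("wrist");cv2.imwrite("pics/w3.png",e["frame"])
```

```text
(no output)
```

View pics/w3.png

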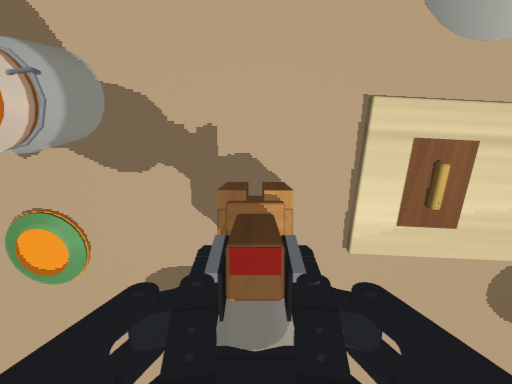

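```bash
cat > tilt.py <<'E'
from m import *
d=read_camera("wrist");T=d["tool_from_camera"];K=d["mtx"]
def px(P): c=np.linalg.inv(T)@np.append(P,1);return c[:2]/c[2]*K[0,0]+K[:2,2]
g=.143
for th in [0,10,20,30]:
    a=np.radians(th)
    def pt(x,l): # l from foot
        v=l-g  # along pestle z from grip; tool z down; pestle z leans to +x
        return np.array([x*np.cos(a)+v*np.sin(a),0,-.019-(v*np.cos(a)-x*np.sin(a))])
    print(th,"head top groove edge",px(pt(.027,.080)),"foot groove edge",px(pt(.027,0)),"handle end red edge",px(pt(.013,.17)),"mid",px(pt(0,.17)))
E
python3 tilt.py
```

```text
0 head top groove edge [254.7709 169.0318] foot groove edge [254.7514 148.9983] handle end red edge [254.8359 251.2384] mid [254.8493 278.3377]
10 head top groove edge [254.7779 183.6273] foot groove edge [254.7648 174.9328] handle end red edge [254.8285 238.6599] mid [254.8441 268.2337]
20 head top groove edge [254.7855 198.8563] foot groove edge [254.7786 200.7239] handle end red edge [254.8212 226.7531] mid [254.8382 257.3292]
30 head top groove edge [254.7937 214.599 ] foot groove edge [254.7927 226.6884] handle end red edge [254.8143 216.0551] mid [254.8318 246.1483]
```

Run:
```python
from m import *
a=cv2.imread("pics/w3.png")[170:310,200:310];cv2.imwrite("pics/w3c.png",cv2.resize(a,None,fx=5,fy=5,interpolation=cv2.INTER_NEAREST)[:600])
```

```text
(no output)
```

View pics/w3c.png

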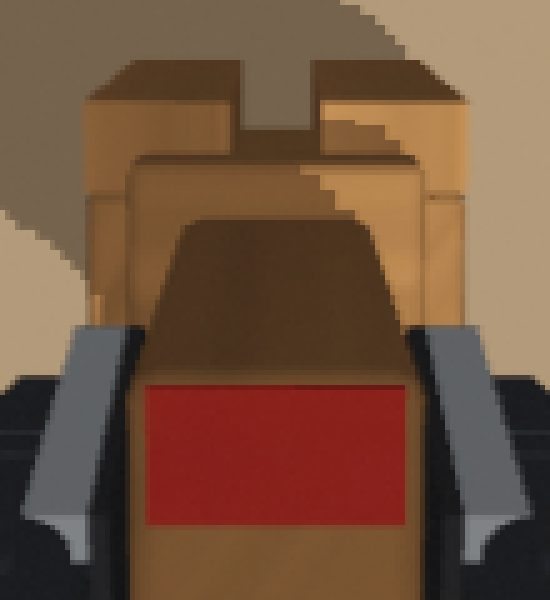

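Measured tilt is about 10.5°, so it is turning in the grip. Continuing the arc.

>>> arm_command(slide=[[0.03, 0, 0.021], [0.06, 0, 0.025], [0.09, 0, 0.032], [0.12, 0, 0.04], [0.145, 0, 0.05]], dr=[[0, 0.01, 0], [0, 0.02, 0], [0, 0.02, 0], [0, 0.02, 0], [0, 0.02, 0]])

```text
clock: 13.9
tcp_pos: [0.4839, -0.0008, 0.1104]
ee_rot: [0.0, 1.0, -0.003, 0.006]
ft_force: [-4.5, 0.1, 19.0]
opening: 0.0256
```

```bash
python3 mv.py .5297 0 .125 180
python3 - <<'E'
from m import *
e=read_camera("scene");a=read_camera("wrist")["frame"][120:330,150:360]
cv2.imwrite("pics/p7.png",np.hstack([cv2.resize(e["frame"][120:260,210:350],(400,400)),cv2.resize(a,(400,400))]))
E
```

```text
at [ 0.4839 -0.0008  0.1104] yaw 179.96039105995393 tilt 0.7237515017371655 t 13.9 F [-4.5338  0.0547 19.0044] open 0.025628411549158448
slide [-0.1149  0.0019 -0.0352] dr [-0.0121  0.0222 -0.0014] rows 1.0 q [ 0.6906  0.298  -0.8625  2.0521  0.2976  0.9039  1.2354]
```

View pics/p7.png

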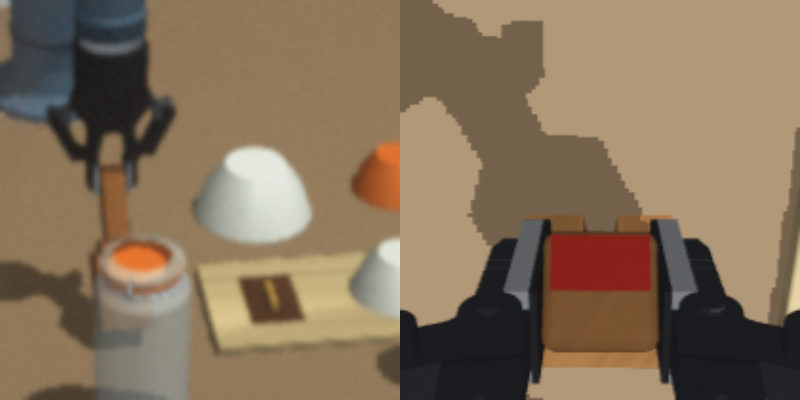

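>>> arm_command(slide=[[0.033, 0, 0.037], [0.064, 0, 0.059], [0.092, 0, 0.085], [0.117, 0, 0.113], [0.131, 0, 0.133]], dr=[[0, 0.02, 0], [0, 0.02, 0], [0, 0.02, 0], [0, 0.02, 0], [0, 0.02, 0]])

```text
clock: 14.5
tcp_pos: [0.4253, -0.0014, 0.0566]
ee_rot: [-0.0, 1.0, -0.005, -0.005]
ft_force: [-7.5, 0.8, 12.1]
opening: 0.0256
```

```bash
python3 mv.py .408 0 .008 180
python3 - <<'E'
from m import *
e=read_camera("scene");a=read_camera("wrist")["frame"][120:330,150:360]
cv2.imwrite("pics/p8.png",np.hstack([cv2.resize(e["frame"][120:260,210:350],(400,400)),cv2.resize(a,(400,400))]))
E
```

```text
at [ 0.4253 -0.0014  0.0566] yaw -179.9816800965627 tilt 0.8493433031354188 t 14.5 F [-7.4588  0.8376 12.0593] open 0.0256210224876167
slide [0.0421 0.0048 0.1219] dr [-0.021  -0.0209  0.0007] rows 1.0 q [ 0.6859  0.298  -0.8488  2.1981  0.3307  0.7832  1.1893]
```

View pics/p8.png

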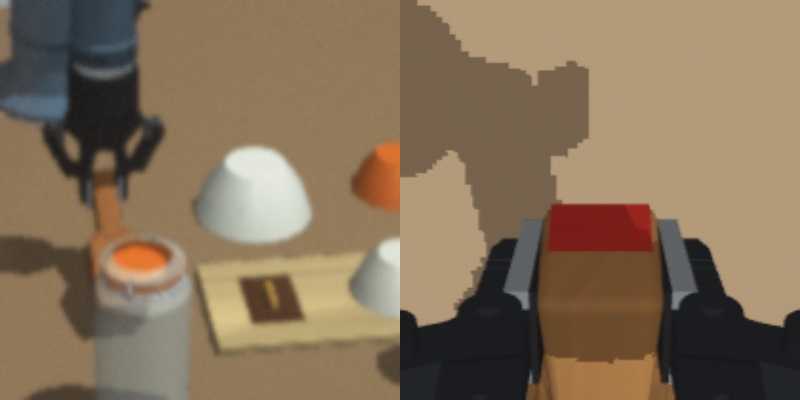

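>>> arm_command(slide=[[0.018, 0, 0.03], [0.03, 0, 0.055], [0.039, 0, 0.085], [0.045, 0, 0.11], [0.05, 0, 0.125]], dr=[[-0.02, -0.02, 0], [-0.02, -0.02, 0], [-0.02, -0.02, 0], [-0.02, -0.02, 0], [-0.02, -0.02, 0]])

```text
clock: 15.1
tcp_pos: [0.4034, -0.0019, 0.0054]
ee_rot: [-0.001, 1.0, -0.0, -0.001]
ft_force: [-3.6, -0.4, 3.9]
opening: 0.0259
```

```bash
python3 mv.py .408 0 .008 180
python3 - <<'E'
from m import *
e=read_camera("scene");a=read_camera("wrist")["frame"][120:330,150:360]
cv2.imwrite("pics/p9.png",np.hstack([cv2.resize(e["frame"][120:260,210:350],(400,400)),cv2.resize(a,(400,400))]))
E
```

```text
at [ 0.4034 -0.0019  0.0054] yaw -179.9299823921342 tilt 0.15721742918957546 t 15.1 F [-3.621  -0.3872  3.9293] open 0.025885396849554827
slide [-0.0116  0.0048 -0.0065] dr [-0.0007 -0.0054  0.0024] rows 0.1 q [ 0.6354  0.3657 -0.7875  2.2742  0.4309  0.6519  1.103 ]
```

View pics/p9.png

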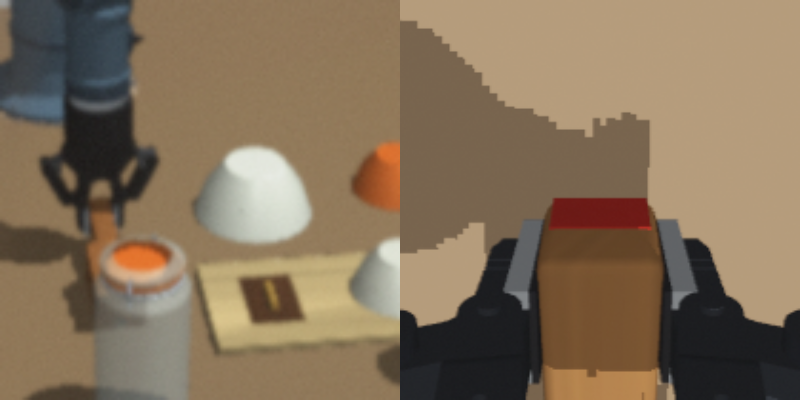

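>>> arm_command(slide=[[0, 0, -0.03], [0, 0, -0.1], [0, 0, -0.2], [0, 0, -0.32], [0, 0, -0.42]], dr=[[0, 0, 0], [0, 0, 0], [0, 0, 0], [0, 0, 0], [0, 0, 0]])

```text
clock: 15.7
tcp_pos: [0.405, -0.0017, 0.1757]
ee_rot: [-0.001, 1.0, 0.0, -0.0]
ft_force: [1.2, -1.7, -1.4]
opening: 0.0255
```

>>> arm_command(slide=[[0, 0.02, -0.05], [0, 0.06, -0.1], [0, 0.11, -0.15], [0, 0.15, -0.15], [0, 0.15, -0.15]], dr=[[0, 0, 0], [0, 0, 0], [0, 0, 0], [0, 0, 0], [0, 0, 0]])

```text
clock: 16.2
tcp_pos: [0.4057, 0.0608, 0.2369]
ee_rot: [-0.003, 1.0, -0.0, 0.001]
ft_force: [-0.8, 0.2, -2.4]
opening: 0.0259
```

```bash
python3 mv.py .45 .1 .24 90
python3 - <<'E'
from m import *
e=read_camera("scene");a=read_camera("wrist")["frame"];t=read_camera("top")["frame"]
cv2.imwrite("pics/p10.png",np.hstack([cv2.resize(e["frame"][60:260,200:400],(400,400)),cv2.resize(a,(400,300))[:,:].repeat(1,0) if 0 else cv2.resize(t[80:280,150:350],(400,400))]))
E
```

```text
at [0.4057 0.0608 0.2369] yaw -179.6243609299465 tilt 0.1521265855087577 t 16.2 F [-0.7609  0.2007 -2.3895] open 0.02594262563902963
slide [-0.1115  0.0972 -0.0075] dr [0.0038 0.0045 3.1547] rows 10.5 q [ 0.8654 -0.1323 -1.0175  2.0653 -0.1228  1.1464  1.4796]
```

View pics/p10.png

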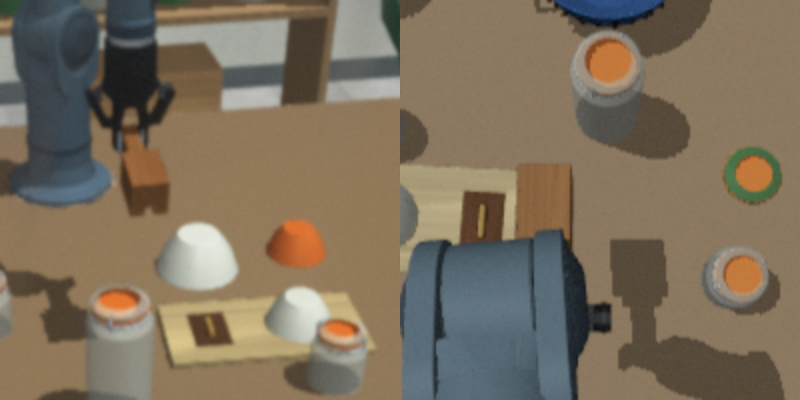

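Level with the groove down. I'll turn half round at height so the handle points away from the robot, because the large bowl crowds the near side.

>>> arm_command(slide=[[-0.02, 0.02, -0.02], [-0.05, 0.05, -0.03], [-0.08, 0.08, -0.03], [-0.11, 0.1, -0.03], [-0.14, 0.1, -0.03]], dr=[[0, 0, 0.15], [0, 0, 0.35], [0, 0, 0.55], [0, 0, 0.8], [0, 0, 1]])

```text
clock: 16.85
tcp_pos: [0.4604, 0.0971, 0.2463]
ee_rot: [0.249, 0.968, 0.0, -0.002]
ft_force: [0.1, -0.0, -1.7]
opening: 0.0259
```

```bash
python3 mv.py .6442 .1596 .25 -2.8
```

```text
at [0.4604 0.0971 0.2463] yaw 151.1304665271785 tilt 0.17712116564678893 t 16.85 F [ 0.0548 -0.0157 -1.7106] open 0.025886168370986694
slide [-0.3269  0.3585 -0.0105] dr [-0.0085 -0.0002  5.3732] rows 17.9 q [ 0.8218  0.1023 -1.1498  1.9273  0.0991  1.1766  0.7024]
```

>>> arm_command(slide=[[-0.05, 0.05, -0.01], [-0.1, 0.11, -0.01], [-0.13, 0.14, -0.01], [-0.15, 0.16, -0.01], [-0.15, 0.16, -0.01]], dr=[[0, 0, 0.25], [0, 0, 0.5], [0, 0, 0.75], [0, 0, 1], [0, 0, 1]])

```text
clock: 17.35
tcp_pos: [0.545, 0.1228, 0.2484]
ee_rot: [0.482, 0.876, -0.0, -0.003]
ft_force: [-0.1, -0.0, -2.5]
opening: 0.0258
```

>>> arm_command(slide=[[0, 0, 0], [0, 0, 0], [0, 0, 0], [0, 0, 0], [0, 0, 0]], dr=[[0, 0, 0.25], [0, 0, 0.5], [0, 0, 0.75], [0, 0, 1], [0, 0, 1]])

```text
clock: 17.85
tcp_pos: [0.5443, 0.1214, 0.2475]
ee_rot: [0.684, 0.73, -0.002, -0.003]
ft_force: [0.1, 1.1, -1.8]
opening: 0.0253
```

>>> arm_command(slide=[[0, 0, 0], [0, 0, 0], [0, 0, 0], [0, 0, 0], [0, 0, 0]], dr=[[0, 0, 0.25], [0, 0, 0.5], [0, 0, 0.75], [0, 0, 1], [0, 0, 1]])

```text
clock: 18.35
tcp_pos: [0.544, 0.1205, 0.2471]
ee_rot: [0.842, 0.539, -0.003, -0.002]
ft_force: [-0.9, -1.2, -2.2]
opening: 0.0254
```

```bash
python3 mv.py .6442 .1596 .25 -2.8
```

```text
at [0.544  0.1205 0.2471] yaw 65.28391058446937 tilt 0.40312212169953054 t 18.35 F [-0.87   -1.1823 -2.1994] open 0.025403829195467013
slide [ 0.1935  0.1866 -0.0088] dr [-0.0088  0.0121  2.3766] rows 7.9 q [ 0.4259  0.2797 -0.835   1.7434  0.2161  1.2218 -0.8969]
```

>>> arm_command(slide=[[0.04, 0.04, 0], [0.08, 0.08, 0], [0.12, 0.12, 0], [0.16, 0.16, 0], [0.16, 0.16, 0]], dr=[[0, 0, 0.25], [0, 0, 0.5], [0, 0.01, 0.75], [0, 0.01, 1], [0, 0.01, 1]])

```text
clock: 18.85
tcp_pos: [0.631, 0.1523, 0.2459]
ee_rot: [0.949, 0.316, -0.0, -0.003]
ft_force: [-1.0, -0.1, -2.7]
opening: 0.0254
```

>>> arm_command(slide=[[0, 0, 0], [0, 0, 0], [0, 0, 0], [0, 0, 0], [0, 0, 0]], dr=[[0, 0, 0.25], [0, 0, 0.5], [0, 0, 0.75], [0, 0, 1], [0, 0, 1]])

```text
clock: 19.35
tcp_pos: [0.6305, 0.1516, 0.2457]
ee_rot: [0.997, 0.074, -0.001, -0.003]
ft_force: [0.7, -0.1, -2.1]
opening: 0.0257
```

```bash
python3 mv.py .6442 .1596 .2 -2.8
```

```text
at [0.6305 0.1516 0.2457] yaw 8.476449762593656 tilt 0.3509870234338958 t 19.35 F [ 0.7173 -0.1098 -2.0778] open 0.02569634984169485
slide [ 0.037  -0.0141  0.1142] dr [-0.0109  0.0056  0.3936] rows 1.3 q [ 0.1738  0.4244 -0.6202  1.5335  0.2473  1.2655 -1.902 ]
```

>>> arm_command(slide=[[0.02, -0.007, 0.05], [0.037, -0.014, 0.12], [0.037, -0.014, 0.21], [0.037, -0.014, 0.29], [0.037, -0.014, 0.35]], dr=[[-0.01, 0.006, 0.2], [-0.01, 0.006, 0.394], [-0.01, 0.006, 0.394], [-0.01, 0.006, 0.394], [-0.01, 0.006, 0.394]])

```text
clock: 19.85
tcp_pos: [0.6423, 0.1588, 0.1029]
ee_rot: [1.0, -0.021, -0.001, 0.0]
ft_force: [0.1, -0.6, -1.9]
opening: 0.0259
```

```bash
python3 mv.py .6442 .1596 .1 -2.8;python3 - <<'E'
from m import *
import pickle
s=read_state();e=read_camera("scene");t=read_camera("top");w=read_camera("wrist")
pickle.dump((s,t,e,w),open("f1.pkl","wb"))
cv2.imwrite("pics/p11.png",np.hstack([cv2.resize(e["frame"][120:260,240:380],(400,400)),cv2.resize(t["frame"][100:240,110:250],(400,400))]))
cv2.imwrite("pics/w11.png",w["frame"])
E
```

```text
at [0.6423 0.1588 0.1029] yaw -2.4119226999466243 tilt 0.17931373705543097 t 19.85 F [ 0.1203 -0.5662 -1.8734] open 0.025851648463649204
slide [ 0.0047 -0.0021  0.0072] dr [0.002  0.0059 0.0135] rows 0.1 q [ 0.0982  0.574  -0.5396  1.6264  0.3297  1.0366 -2.154 ]
```

View pics/p11.png

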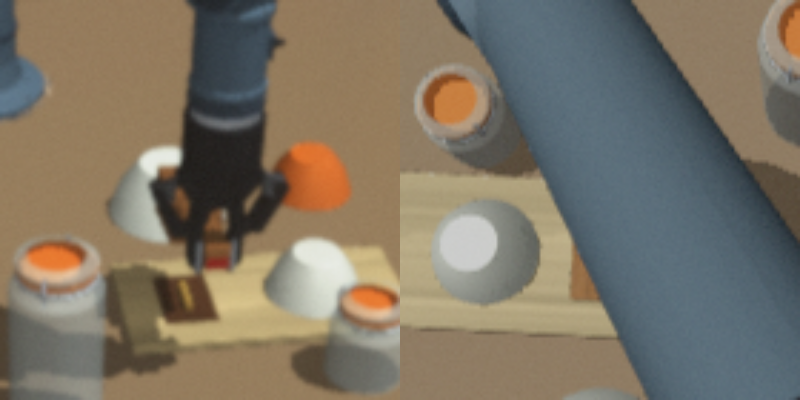

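View pics/w11.png

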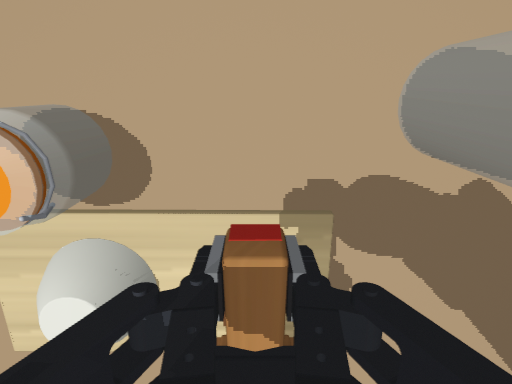

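Run:
```python
from m import *
import pickle
s,t,e,w=pickle.load(open("f1.pkl","rb"))
for uv in [(207.5,161.5),(236,161.5),(221.8,161.5)]: print(onz(t,uv,.283))
a=w["frame"][215:360,205:305];cv2.imwrite("pics/w11c.png",cv2.resize(a,None,fx=4,fy=4,interpolation=cv2.INTER_NEAREST))
T=w["tool_from_camera"];K=w["mtx"]
def px(P): c=np.linalg.inv(T)@np.append(P,1);return (c[:2]/c[2]*K[0,0]+K[:2,2])[1]
for off in (.024,.027,.030):
  for th in (-4,0,4):
    a=np.radians(th)
    f=lambda l,h: px(np.array([l*np.cos(a)-h*np.sin(a),0,-.019-(h*np.cos(a)+l*np.sin(a))]))
    print(off,th,"end bottom",f(off,-.013),"mid",f(off,0),"end top",f(off,.013),"collar/handle junction top",f(off-.078,.013),"collar top edge",f(off-.078,.02))
```

```text
[0.5583 0.087  0.283 ]
[0.5586 0.0302 0.283 ]
[0.5584 0.0585 0.283 ]
0.024 -4 end bottom 196.86123216606973 mid 203.32913719616752 end top 210.94050423970975 collar/handle junction top 357.33844637470656 collar top edge 367.9470100794678
0.024 0 end bottom 196.09941481461533 mid 204.35443141229663 end top 214.05523219370193 collar/handle junction top 353.21804017724514 collar top edge 364.1880625896579
0.024 4 end bottom 195.5705935292768 mid 205.62884130706044 end top 217.42192604894544 collar/handle junction top 348.79906924338445 collar top edge 360.05489145560796
0.027 -4 end bottom 191.398936040635 mid 197.44992716460743 end top 204.57583867148793 collar/handle junction top 352.31156967423306 collar top edge 362.74456991367026
0.027 0 end bottom 190.6765904816988 mid 198.54034819284323 end top 207.79006369634422 collar/handle junction top 348.5915569457743 collar top edge 359.42704369930334
0.027 4 end bottom 190.21396962682218 mid 199.9160791841511 end top 211.3046537726326 collar/handle junction top 344.56539412271945 collar top edge 355.7257831351285
0.03 -4 end bottom 185.89166901398835 mid 191.518347651711 end top 198.14941932285805 collar/handle junction top 347.2413821724781 collar top edge 357.49530814809714
0.03 0 end bottom 185.19521503974673 mid 192.65837573061884 end top 201.4452510244899 collar/handle junction top 343.9146017905557 collar top edge 354.61186574023833
0.03 4 end bottom 184.7856703738788 mid 194.12071975016033 end top 205.09118815001912 collar/handle junction top 340.27644440677363 collar top edge 351.3378506128702
```

View pics/w11c.png

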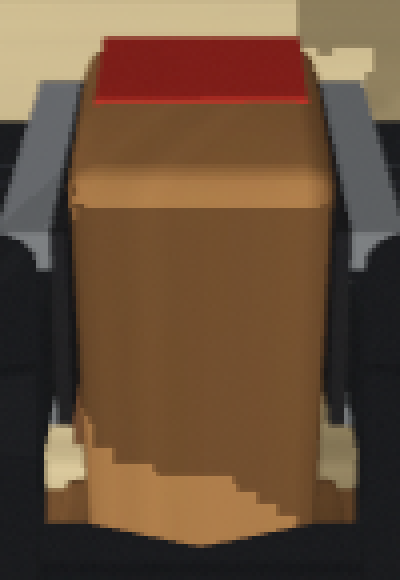

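```bash
cat > fit.py <<'E'
from m import *
import pickle
from scipy.optimize import least_squares
s,t,e,w=pickle.load(open("f1.pkl","rb"))
T=w["tool_from_camera"];K=w["mtx"]
def px(P): c=np.linalg.inv(T)@np.append(P,1);return (c[:2]/c[2]*K[0,0]+K[:2,2])
def pt(p,l,h,y=0):
    off,a,hz=p; return np.array([(off+l)*np.cos(a)-h*np.sin(a),y,-.019-hz-(h*np.cos(a)+(off+l)*np.sin(a))])
# widths: red boundary width 26mm minus rounding; use red mid row, red lower (h=-.013+r) etc
for r in (0,.001,.002):
  f=lambda p:[px(pt(p,0,-.013+r))[1]-224.2,px(pt(p,0,0))[1]-240.7,px(pt(p,0,.013-r))[1]-258,px(pt(p,-r,.013))[1]-266.5,p[2]*1000]
  q=least_squares(f,[.02,.1,0],x_scale=[.01,.1,.003]);print(r,q.x[0],np.degrees(q.x[1]),q.x[2],q.fun)
E
python3 fit.py
python3 - <<'E'
import pickle,sys
sys.path.insert(0,".")
from m import *
s,t,e,w=pickle.load(open("f1.pkl","rb"))
# wrist depth on handle in tool frame
z=w["range_z"];K=w["mtx"];T=w["tool_from_camera"]
for v in range(222,346,6):
    u=254;c=np.array([(u-K[0,2])/K[0,0]*z[v,u],(v-K[1,2])/K[1,1]*z[v,u],z[v,u],1]);print(v,z[v,u],(T@c)[:3])
E
```

```text
0 0.0051140349783211445 20.334321934541695 1.721235377480949e-05 [-0.473   0.9272  4.0215 -4.4785  0.0172]
0.001 0.005702217278952682 22.438254052291498 0.00010153676046125824 [-0.2338  0.4986  2.5765 -2.8685  0.1015]
0.002 0.006356092891492004 25.14993233144839 8.980948423281476e-05 [-0.0103  0.0788  1.1788 -1.2747  0.0898]
222 0.27308273 [-0.0305 -0.0007  0.0886]
228 0.13837263 [ 0.0194 -0.0003 -0.037 ]
234 0.13392705 [ 0.0188 -0.0003 -0.0418]
240 0.13059725 [ 0.0178 -0.0003 -0.0456]
246 0.12717713 [ 0.017  -0.0003 -0.0495]
252 0.12300797 [ 0.0167 -0.0003 -0.0539]
258 0.12085241 [ 0.0155 -0.0003 -0.0565]
264 0.12059555 [ 0.0135 -0.0003 -0.0574]
270 0.12156932 [ 0.0108 -0.0003 -0.0573]
276 0.121922724 [ 0.0084 -0.0003 -0.0576]
282 0.12337259 [ 0.0053 -0.0003 -0.0571]
288 0.12423566 [ 0.0026 -0.0003 -0.057 ]
294 0.12686197 [-0.0013 -0.0003 -0.0555]
300 0.12790495 [-0.0043 -0.0003 -0.0553]
306 0.12962039 [-0.0077 -0.0003 -0.0546]
312 0.12962908 [-0.01   -0.0003 -0.0553]
318 0.13286892 [-0.0146 -0.0003 -0.0533]
324 0.1333787 [-0.0174 -0.0003 -0.0536]
330 0.13437167 [-0.0205 -0.0003 -0.0536]
336 0.13712877 [-0.025  -0.0004 -0.0521]
342 0.13877918 [-0.0287 -0.0004 -0.0515]
```

The wrist depth shows the pestle about 8.5° short of level. It also slid up in the pads, so its axis sits about 43 mm behind the tips and the handle end is 17.5 mm past the grip. I'll fit that pose precisely and compensate with a small tool tilt.

```bash
cat > pose.py <<'E'
from m import *
import sys
def pestle_in_tool(w):
    z=w["range_z"];K=w["mtx"];T=w["tool_from_camera"]
    v,u=np.mgrid[:z.shape[0],:z.shape[1]]
    P=np.stack([(u-K[0,2])/K[0,0]*z,(v-K[1,2])/K[1,1]*z,z],-1)@T[:3,:3].T+T[:3,3]
    top=P[270:340,240:270].reshape(-1,3);top=top[(top[:,2]<-.045)&(top[:,2]>-.065)]
    k=np.polyfit(top[:,0],top[:,2],1)   # z=k0 x+k1 ; z negative up
    print("top n",len(top),"tilt deg",np.degrees(np.arctan(k[0])),"z at x=0",k[1],"rms",np.std(top[:,2]-np.polyval(k,top[:,0])))
    a=-np.arctan(k[0]) # a>0: handle end up
    end=P[222:256,240:270].reshape(-1,3);end=end[(end[:,0]>.01)&(end[:,2]<-.02)&(end[:,2]>-.054)]
    # axis dir (foot->handle end) in tool: (cos a,0,-sin a); up normal n=( -sin a,0,-cos a)
    ax=np.array([np.cos(a),0,-np.sin(a)]);up=np.array([-np.sin(a),0,-np.cos(a)])
    le=np.median(end@ax); ht=np.median(top@up)-.013
    print("end along axis",le,"spread",np.std(end@ax),"axis height",ht,"n",len(end))
    return ax,up,le,ht
if __name__=="__main__":
    s=read_state();w=read_camera("wrist")
    ax,up,le,ht=pestle_in_tool(w)
    yo=float(sys.argv[3]) if len(sys.argv)>3 else 0
    phi=np.radians(float(sys.argv[1]));clear=float(sys.argv[2])
    key=np.array([.5413,.1646]);h=np.array([.9988,-.0488,0])
    axw=h*np.cos(phi)+np.array([0,0,np.sin(phi)])  # handle end up = head down
    upw=-h*np.sin(phi)+np.array([0,0,np.cos(phi)])
    yw=np.cross(upw,axw) 
    yt=np.cross(up,ax)
    Rt=np.stack([axw,yw,upw],1)@np.stack([ax,yt,up],1).T
    seat_t=ax*(le-.130)+up*(ht-.027); foot_t=ax*(le-.170)+up*(ht-.027)
    # position
    seat_w=np.array([key[0],key[1],0]); 
    tcp=seat_w-Rt@seat_t
    footz=(Rt@foot_t)[2]+tcp[2]; tcp[2]+= .012+clear-footz
    R=Rn.from_quat(s["ee_rot"])
    cs=R.as_matrix()@seat_t+s["tcp_pos"];axc=R.as_matrix()@ax
    print("now seat",cs,"foot z",(R.as_matrix()@foot_t+s["tcp_pos"])[2],"axis yaw",np.degrees(np.arctan2(axc[1],axc[0])),"pitch",np.degrees(np.arcsin(axc[2])),"t",s["clock"],"F",s["ft_force"],"tcp",s["tcp_pos"])
    d=R.inv().apply(tcp-s["tcp_pos"]);r=(R.inv()*Rn.from_matrix(Rt)).as_rotvec()
    print("target tcp",tcp,"tip low",tcp[2]-.011*abs(Rt[2,0]));print("slide",d/.4,"dr",r/.5,"yt",yt,np.linalg.det(Rt))
E
python3 pose.py 2 0.06
```

```text
top n 2083 tilt deg -8.52410464084284 z at x=0 -0.05614443794992972 rms 0.00046737646136660966
end along axis 0.024615595942140397 spread 0.0004417547431050397 axis height 0.04251780417252217 n 865
now seat [0.5354 0.1635 0.1036] foot z 0.09788081850215617 axis yaw -2.5667295369484497 pitch 8.239371594202709 t 20.0 F [-0.2566  0.2383 -1.5362] tcp [0.6418 0.1587 0.1034]
target tcp [0.647  0.1594 0.0616] tip low 0.060315658132479376
slide [ 0.0135 -0.0025  0.1044] dr [ 0.003  -0.2178  0.0075] yt [ 0. -1. -0.] 0.9999828800000001
```

>>> arm_command(slide=[[0.007, -0.002, 0.0], [0.013, -0.002, 0.03], [0.013, -0.002, 0.07], [0.013, -0.002, 0.1], [0.013, -0.002, 0.1]], dr=[[0, -0.06, 0.007], [0, -0.12, 0.007], [0, -0.18, 0.007], [0, -0.2, 0.007], [0, -0.2, 0.007]])

```text
clock: 20.55
tcp_pos: [0.6487, 0.1595, 0.0649]
ee_rot: [0.998, -0.024, -0.051, -0.001]
ft_force: [0.4, 1.4, -3.0]
opening: 0.0256
```

```bash
python3 pose.py 2.5 0.03;python3 - <<'E'
from m import *
e=read_camera("scene");cv2.imwrite("pics/p12.png",cv2.resize(e["frame"][160:270,240:390],(800,586)))
E
```

```text
top n 2088 tilt deg -8.574725036894307 z at x=0 -0.056094339525736864 rms 0.0004722399661332567
end along axis 0.02465485858679943 spread 0.0004444485778469433 axis height 0.04246666972321621 n 866
now seat [0.5429 0.1647 0.0753] foot z 0.0734256839511896 axis yaw -2.8047552869821666 pitch 2.7448861190583727 t 20.55 F [ 0.4233  1.4032 -2.9788] tcp [0.6487 0.1595 0.0649]
target tcp [0.6471 0.1594 0.0329] tip low 0.03172383744283376
slide [0.0041 0.0004 0.0801] dr [ 0.0004 -0.0085 -0.0003] yt [ 0. -1. -0.] 0.9999828800000002
```

View pics/p12.png

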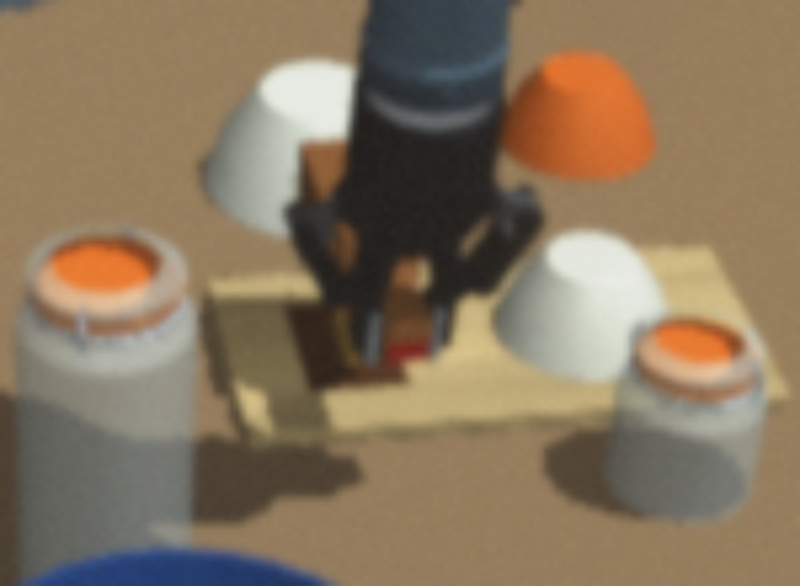

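>>> arm_command(slide=[[0.004, 0, 0.03], [0.004, 0, 0.07], [0.004, 0, 0.1], [0.004, 0, 0.115], [0.004, 0, 0.115]], dr=[[0, -0.008, 0], [0, -0.008, 0], [0, -0.008, 0], [0, -0.008, 0], [0, -0.008, 0]])

```text
clock: 21.15
tcp_pos: [0.6443, 0.1601, 0.0183]
ee_rot: [0.998, -0.024, -0.054, -0.001]
ft_force: [-0.1, 0.2, -2.7]
opening: 0.0253
```

```bash
python3 pose.py 2.5 0.0;python3 - <<'E'
from m import *
from pose import *
s=read_state();w=read_camera("wrist");e=read_camera("scene");t=read_camera("top")
ax,up,le,ht=pestle_in_tool(w);yt=np.cross(up,ax);R=Rn.from_quat(s["ee_rot"]).as_matrix()
def pw(l,y,h): return R@(ax*(le-.17+l)+yt*y+up*(ht+h))+s["tcp_pos"]
for d,n,roi in ((e,"e",(280,400,180,260)),(t,"t",(130,250,140,230))):
    f=cv2.resize(d["frame"],None,fx=4,fy=4,interpolation=cv2.INTER_CUBIC)
    for hh in (-.027,.027):
        q=np.array([proj(d,pw(l,y,hh))[0] for l,y in ((0,-.027),(.08,-.027),(.08,.027),(0,.027))])*4+1.5
        cv2.polylines(f,[q.astype(np.int32)],True,(0,255,255),1)
    cv2.imwrite(f"pics/o_{n}.png",f[roi[2]*4:roi[3]*4,roi[0]*4:roi[1]*4])
E
```

```text
top n 2097 tilt deg -8.551043323458444 z at x=0 -0.05608309550726358 rms 0.00045987403615314096
end along axis 0.024637364608889233 spread 0.00043469625586355266 axis height 0.04245434947999295 n 869
now seat [0.5385 0.1653 0.0294] foot z 0.027696340762065435 axis yaw -2.76465953733847 pitch 2.3894035602073305 t 21.15 F [-0.108   0.201  -2.6544] tcp [0.6443 0.1601 0.0183]
target tcp [0.6471 0.1594 0.0029] tip low 0.0017414301682063696
slide [0.0113 0.0014 0.0375] dr [0.0011 0.0039 0.001 ] yt [ 0. -1. -0.] 0.9999828800000002
top n 2094 tilt deg -8.60863053692056 z at x=0 -0.05610578420094919 rms 0.0004652781902842607
end along axis 0.024673724428101576 spread 0.0004491302333039372 axis height 0.042483573313192344 n 865
```

View pics/o_e.png

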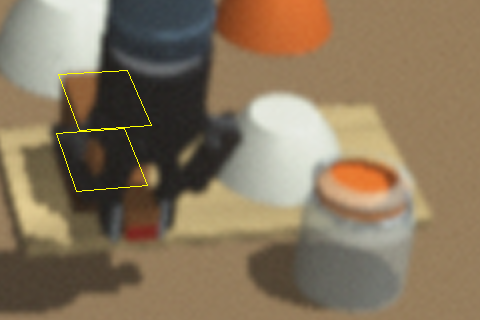

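View pics/o_t.png

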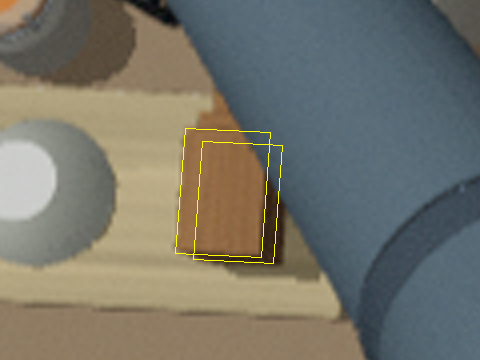

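>>> arm_command(slide=[[0.007, 0.001, 0.004], [0.009, 0.001, 0.011], [0.01, 0.001, 0.019], [0.011, 0.001, 0.028], [0.011, 0.001, 0.033]], dr=[[0, 0.004, 0], [0, 0.004, 0], [0, 0.004, 0], [0, 0.004, 0], [0, 0.004, 0]])

```text
clock: 21.85
tcp_pos: [0.6494, 0.1603, 0.0069]
ee_rot: [0.998, -0.024, -0.051, -0.002]
ft_force: [-0.5, 0.2, -2.2]
opening: 0.0258
```

```bash
python3 pose.py 2.5 0.0
```

```text
top n 2094 tilt deg -8.55382512169599 z at x=0 -0.05606242627389211 rms 0.00047109883286376036
end along axis 0.02463648978910208 spread 0.00045310504388464525 axis height 0.04244416458744552 n 868
now seat [0.5435 0.1654 0.0173] foot z 0.01535413824504594 axis yaw -2.7906844869487655 pitch 2.751481338847544 t 21.85 F [-0.483   0.2281 -2.2041] tcp [0.6494 0.1603 0.0069]
target tcp [0.6471 0.1594 0.0029] tip low 0.001751112436159321
slide [-0.0046  0.0024  0.0105] dr [-0.0019 -0.0088  0.0005] yt [ 0. -1. -0.] 0.9999828800000004
```

No contact force, and the face is already below the key's top, so the groove is going over it. Lowering the rest of the way.

>>> arm_command(slide=[[-0.003, 0.002, 0.004], [-0.004, 0.002, 0.008], [-0.004, 0.002, 0.011], [-0.004, 0.002, 0.013], [-0.004, 0.002, 0.014]], dr=[[0, -0.008, 0], [0, -0.008, 0], [0, -0.008, 0], [0, -0.008, 0], [0, -0.008, 0]])

```text
clock: 22.4
tcp_pos: [0.647, 0.1595, 0.0016]
ee_rot: [0.998, -0.024, -0.053, -0.002]
ft_force: [0.4, -1.1, 0.4]
opening: 0.0253
```

```bash
python3 pose.py 1.5 0.0
```

```text
top n 2093 tilt deg -8.349306619711065 z at x=0 -0.056075812000206476 rms 0.0004727907865059872
end along axis 0.024454130083079763 spread 0.00043161842403601793 axis height 0.04248199770094977 n 876
now seat [0.541  0.1646 0.0129] foot z 0.011308191061000268 axis yaw -2.785963149275457 pitch 2.2779617035529833 t 22.4 F [ 0.3999 -1.1446  0.3547] tcp [0.647  0.1595 0.0016]
target tcp [0.6471 0.1594 0.0003] tip low -0.000978588463286564
slide [0.0006 0.0001 0.0032] dr [-0.0012 -0.0272  0.0006] yt [ 0. -1. -0.] 0.99998288
```

>>> arm_command(slide=[[0, 0, 0], [0, 0, 0], [0, 0, 0], [0, 0, 0], [0, 0, 0]], dr=[[0, 0, 0], [0, 0, 0], [0, 0, 0], [0, 0, 0], [0, 0, 0]], grip=0.45)

```text
clock: 22.95
tcp_pos: [0.647, 0.1596, 0.0017]
ee_rot: [0.998, -0.024, -0.053, -0.002]
ft_force: [0.4, -0.5, -0.5]
opening: 0.0383
```

```bash
python3 mv.py .647 .1595 .2 -2.8;python3 - <<'E'
from m import *
w=read_camera("wrist");e=read_camera("scene")
cv2.imwrite("pics/p13.png",np.hstack([cv2.resize(w["frame"],(400,300)),cv2.resize(e["frame"][160:270,240:390],(400,300))]))
E
```

```text
at [0.647  0.1596 0.0017] yaw -2.7785531264509626 tilt 6.064385591091202 t 22.95 F [ 0.366  -0.5342 -0.4976] open 0.03827528694576649
slide [-0.0524 -0.0002 -0.493 ] dr [-0.0014  0.2117  0.0007] rows 4.0 q [ 0.0683  0.7627 -0.4994  1.5619  0.3531  1.0142 -2.1514]
```

View pics/p13.png

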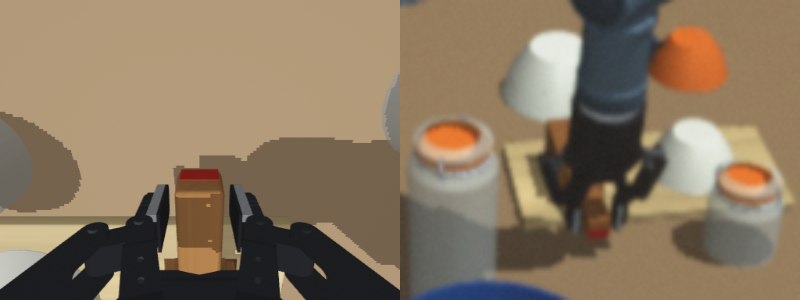

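>>> arm_command(slide=[[-0.005, 0, -0.04], [-0.012, 0, -0.11], [-0.022, 0, -0.2], [-0.035, 0, -0.32], [-0.045, 0, -0.42]], dr=[[0, 0, 0], [0, 0, 0], [0, 0, 0], [0, 0, 0], [0, 0, 0]], grip=0.8)

```text
clock: 23.55
tcp_pos: [0.6473, 0.1599, 0.1744]
ee_rot: [0.998, -0.024, -0.052, -0.002]
ft_force: [1.1, 0.7, -0.3]
opening: 0.0684
```

```bash
python3 mv.py .45 -.05 .26 -2.8
```

```text
at [0.6473 0.1599 0.1744] yaw -2.76016624116411 tilt 5.932124806147127 t 23.55 F [ 1.1222  0.6519 -0.3068] open 0.0683983823073392
slide [-0.487   0.5476 -0.1654] dr [-0.0032  0.207   0.0012] rows 6.0 q [ 0.1082  0.575  -0.5621  1.4698  0.2599  1.2764 -2.1   ]
```

>>> arm_command(slide=[[0, 0, -0.12], [-0.08, 0.09, -0.22], [-0.16, 0.18, -0.22], [-0.25, 0.28, -0.2], [-0.35, 0.38, -0.2]], dr=[[0, 0.05, 0], [0, 0.1, 0], [0, 0.2, 0], [0, 0.2, 0], [0, 0.2, 0]])

```text
clock: 24.05
tcp_pos: [0.5221, 0.0269, 0.2688]
ee_rot: [1.0, -0.024, -0.001, -0.0]
ft_force: [0.6, -0.5, 0.4]
opening: 0.0683
```

>>> arm_command(slide=[[-0.1, 0.1, 0], [-0.2, 0.2, 0], [-0.2, 0.3, 0], [-0.2, 0.4, 0], [-0.2, 0.5, 0]], dr=[[0, 0, 0], [0, 0, 0], [0, 0, 0], [0, 0, 0], [0, 0, 0]])

```text
clock: 24.55
tcp_pos: [0.4319, -0.1707, 0.2704]
ee_rot: [1.0, -0.024, 0.001, 0.001]
ft_force: [-0.8, -0.2, -0.1]
opening: 0.068
```

```bash
python3 mv.py .45 -.05 .26 -2.8
python3 - <<'E'
from m import *
import pickle
e=read_camera("scene");t=read_camera("top");pickle.dump((t,e),open("fin.pkl","wb"))
crop(t,90,260,120,240,4,"f_t.png");crop(e,230,400,160,280,4,"f_e.png")
W=cloud(t)
cv2.imwrite("pics/f_full.png",t["frame"])
E
```

```text
at [ 0.4319 -0.1707  0.2704] yaw -2.731314530158124 tilt 0.10427836408072025 t 24.55 F [-0.844  -0.1994 -0.1222] open 0.06799449552957529
slide [ 0.0309 -0.3035  0.0257] dr [ 0.0028 -0.0023  0.0024] rows 2.4 q [ 0.6714 -0.0109 -0.3788  1.9357 -0.0031  1.2146 -1.3248]
```

View pics/f_t.png

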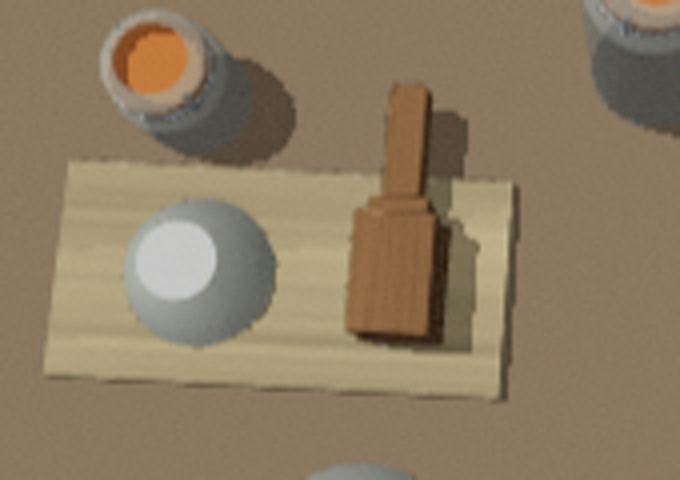

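View pics/f_e.png

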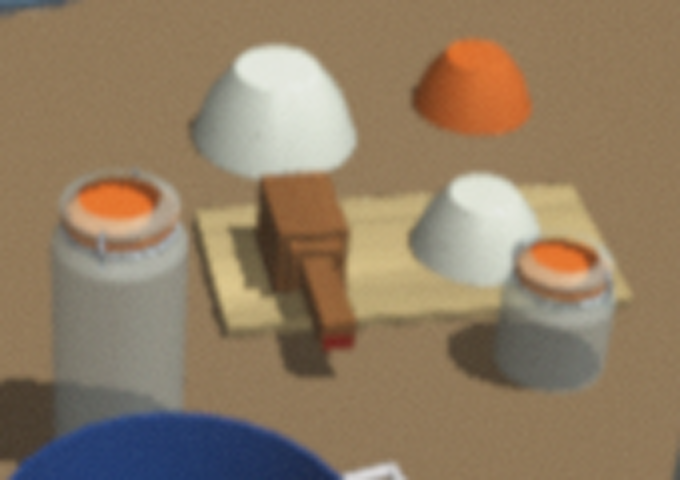

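Run:
```python
from m import *
import pickle
t,e=pickle.load(open("fin.pkl","rb"))
key=np.array([.5413,.1646]);h=np.array([.9988,-.0488]);n=np.array([.0488,.9988])
def P(l,y,z): q=key+h*(l-.04)+n*y;return np.array([q[0],q[1],z])
out=[]
for d,roi in ((e,(280,330,195,255)),(t,(165,215,135,210))):
    f=cv2.resize(d["frame"],None,fx=6,fy=6,interpolation=cv2.INTER_CUBIC)
    q=np.array([proj(d,P(l,y,.066))[0] for l,y in ((0,-.027),(.08,-.027),(.08,.027),(0,.027))])*6+2.5
    cv2.polylines(f,[q.astype(np.int32)],True,(0,255,255),1)
    q=np.array([proj(d,P(l,y,.052))[0] for l,y in ((.092,-.013),(.17,-.013),(.17,.013),(.092,.013))])*6+2.5
    cv2.polylines(f,[q.astype(np.int32)],True,(255,255,0),1)
    out.append(cv2.resize(f[roi[2]*6:roi[3]*6,roi[0]*6:roi[1]*6],(390,500)))
cv2.imwrite("pics/ov.png",np.hstack(out))
t0,e0=pickle.load(open("ts.pkl","rb"))
orange=lambda h,S,V:(h<20)&(S>150)&(V>140)
for nm,r in dict(A=(304,335,203,235),B=(360,396,190,222),C=(115,150,122,150),tall=(240,275,95,130),lid=(312,342,152,184)).items():
    try: print(nm,blob(t0["frame"],r,orange)[:2],blob(t["frame"],r,orange)[:2])
    except Exception as x: print(nm,x)
for nm,r in dict(A=(178,205,190,210),B=(128,158,200,222),C=(352,385,216,240),tall=(245,276,202,222),lid=(170,200,240,265)).items():
    try: print(nm,blob(e0["frame"],r,orange)[:2],blob(e["frame"],r,orange)[:2])
    except Exception as x: print(nm,x)
W=cloud(t);W0=cloud(t0)
m=np.isfinite(W[180:200,182:194,2]);print("head top z (top cam)",np.median(W[180:200,182:194,2]),"board",np.median(W[205:212,130:170,2]),np.median(W0[205:212,130:170,2]))
H=W[178:202,181:195].reshape(-1,3);A=np.c_[H[:,:2],np.ones(len(H))];print("slopes deg",np.degrees(np.linalg.lstsq(A,H[:,2],rcond=None)[0][:2]))
```

```text
A (array([321.0913, 216.8413]), np.int32(252)) (array([318.5476, 213.131 ]), np.int32(84))
B attempt to get argmax of an empty sequence
C (array([128.5359, 135.0497]), np.int32(181)) (array([128.5769, 135.0495]), np.int32(182))
tall (array([254.7364, 110.4606]), np.int32(330)) (array([254.6514, 110.4495]), np.int32(327))
lid (array([326.5663, 166.5181]), np.int32(249)) (array([326.5663, 166.5181]), np.int32(249))
A (array([190.473 , 199.1486]), np.int32(74)) (array([190.68, 199.08]), np.int32(75))
B (array([139.622 , 209.6707]), np.int32(82)) (array([139.6707, 209.7439]), np.int32(82))
C (array([370.0106, 223.5426]), np.int32(94)) (array([370.1915, 223.6277]), np.int32(94))
tall (array([258.3796, 209.6861]), np.int32(137)) (array([258.4857, 209.6357]), np.int32(140))
lid (array([183.1844, 251.7021]), np.int32(141)) (array([183.1944, 251.6181]), np.int32(144))
head top z (top cam) nan board 0.012044905651812779 nan
 ** On entry to DLASCL parameter number  4 had an illegal value
 ** On entry to DLASCL parameter number  4 had an illegal valueTraceback (most recent call last):
  File "<stdin>", line 25, in <module>
    x, resids, rank, s = _umath_linalg.lstsq(a, b, rcond,
                         ~~~~~~~~~~~~~~~~~~~^^^^^^^^^^^^^
                                             signature=signature)
                                             ^^^^^^^^^^^^^^^^^^^^
    raise LinAlgError("SVD did not converge in Linear Least Squares")
numpy.linalg.LinAlgError: SVD did not converge in Linear Least Squares
```

View pics/ov.png

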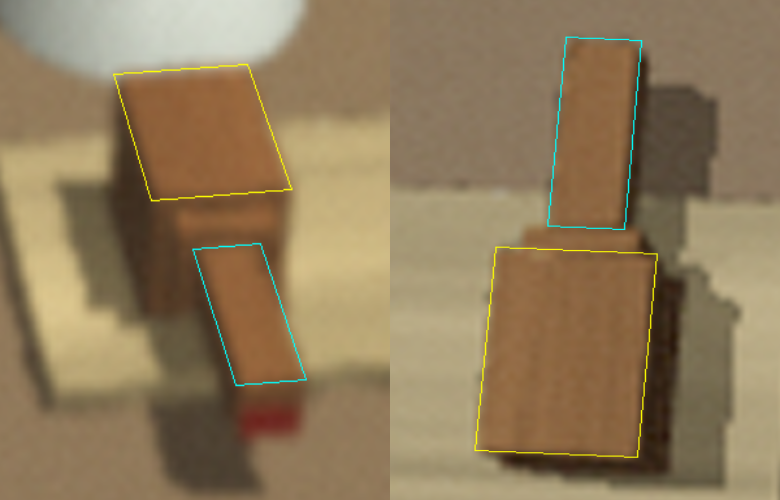

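The seated-pose overlay matches both views to about a pixel. One last depth check on level and height, then I'll hand in.

Run:
```python
from m import *
import pickle
t,e=pickle.load(open("fin.pkl","rb"))
W=cloud(t);H=W[178:200,182:194].reshape(-1,3);H=H[np.isfinite(H[:,2])];print(len(H),np.median(H[:,2]))
A=np.c_[H[:,:2]-H[:,:2].mean(0),np.ones(len(H))];print("slopes deg",np.degrees(np.linalg.lstsq(A,H[:,2],rcond=None)[0][:2]))
print(read_state()["clock"],close_job())
```

```text
263 0.0655849200146798
slopes deg [ 0.048  -0.6774]
the job is handed in; nothing more can be done
24.65 None
```

I finished the job and handed it in at 24.65 s. The bowl covers the blue disc, and the pestle lies level on the board with its groove over the brass key.

- **Bowl:** I pushed the small white bowl along the board with both fingertips. No blue is visible in the later pictures, and the last fix put the bowl's centre about 3 mm past the disc's. Part of the bowl's foot was cut off in that picture, so the figure is rough.
- **Swing:** I pinched the small pestle, lifted it clear of the jars and pressed its foot down on the bare strip. While I pressed, the handle slid about 24 mm up between the pads and about 12 mm along its length. The swing ended about 8.5° short of level in the tool frame.
- **Laying down:** I made up most of that by tilting the tool about 6°. With its front edge touching the board, the pestle was about 2° off level when I let go, and the back of the head settled roughly 3 mm.
- **Pestle check:** A box drawn at the ideal seated pose, centred on the key and patch, matched both camera views to about a pixel. The top of the head measures 65.6 mm (66 mm expected), and its slope is under 1°.
- **Jars and lid:** None of them moved in the scene view. In the top view, jars C, tall and the lid also match; jars A and B could not be compared there, probably because the parked arm was in the way.

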